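# Stand the loaded lunch tin heavy end down

### The arm

A 6-joint arm with a two-finger parallel gripper is mounted at the origin on the work surface. World frame = base frame: x ahead of the robot, y to its left, z up, the work surface at z = 0. Lengths are in mm, angles in rad, forces in N, time in s.
With the tool pointing down it reaches from about 275 to 1000 mm from the base axis. Payload 8.4 kg.
Tool frame: the origin (TCP) lies midway between the tips of the shut fingers; the grasp point (between the pads) lies 19 mm behind it; z points along the fingers, y is the direction in which the jaws open and shut (so a half turn about z gives the same grasp; the last joint's range is limited). The gripper opens to 85 mm and grips with 20 to 120 N. Pads are 22 mm wide; open, the fingers measure 114 mm over their backs; the gripper's body (76 mm by 85 mm) begins 54 mm behind the grasp point. The pads swing forward as they close: fully open they stand 13 mm farther back than shut.
Start: joints at [1.315, 0.353, 1.633, -0, 1.155, -0.002], TCP at [156.926, 604.981, 231.281] pointing down, gripper open.
Joint ranges: [-2.63, 2.63], [-0.92, 2.1], [0.06, 2.66], [-1.3, 4.44], [0, 2.69], [-3.02, 3.02]. Speed limits (rad/s): [2.22, 2.22, 2.79, 3.14, 3.14, 3.14].

### API

Orientations are given as [roll, pitch, yaw] about the fixed x, y, z axes, in that order (R = Rz(yaw) Ry(pitch) Rx(roll)).
In Python, from rig import r gives the robot as it stands.
- The arm moves only by the tool play_rows, never from a script. Its argument "moves" is a list of rows, each a list of 3 entries, a list of its own where there are three numbers: the turn, a rotation vector about the tool's x, y, z in degrees, then the shift along the tool's x, y, z in mm, then the opening, from 0 (shut) to 1 (fully open). A call has 1 to 20 rows; each row is the pose to reach, as a shift and turn from the pose measured when the call began, along the tool's axes at that moment; what a row does not reach only later rows make up. A row lasts 1/10 s, in which the tool goes at most 50 mm and 8.59 degrees, less where a joint would pass 70% of its speed; a pose out of reach is approached as far as the arm can. A call with a gripper value outside its range is refused whole. The fingers move at their own pace and stop on an object; "newtons" is the grip in N (left out, the last holds). Time passes only in rows, so rows that repeat a pose let the fingers close. It gives the time, the measured TCP pose, the force and the opening at its end, in the units of the state.
- r.sense(): the state, without advancing time (a new reading comes with each control period).
- r.grab_frame(name): name is "scene" or "top" or "wrist"; returns a dict with "color" (420x560x3 uint8, red, green, blue), "K" (3x3 intrinsics, pixels), "k1" (the pictures are not rectified: a ray, as slopes to the right and down, at radius r is drawn at 1 + k1 r^2 times it, then the intrinsics apply), "rvec" (rotation vector, rad) and "tvec" (3), from world to camera coordinates, as OpenCV has them; the wrist camera has in their place "T_tool_cam" (4x4, takes a point from camera to tool coordinates, whose origin is the TCP and whose axes are the flange's). Camera axes: x right, y down, z forward; pixel columns grow to the right and rows downward; lengths in mm; the calibration is good to about 2 mm. A picture is of the moment at which its call begins: read the wrist's pose just before it. There is no depth.
- r.sign_off(): hands the job in, once; it reports no verdict.
Trained networks look in a picture, given as the dict that the camera call returned (one of the last four; its "shot" number tells which), for a name from the list of things; names that differ only in an ending like _2 or _b are one class to them, and where a whole thing is asked for, a point or a joint stands for the part that bears it (a point fixed in the world has none). Each returns a list of dicts, best first, with "conf" (0 to 1); they miss things now and then, are a little off and sometimes report something else, mostly with a low value. They report only what shows in the picture. A call takes as long as a camera call.
- r.silhouettes(picture, name): "mask" (420x560 bool, what is visible of it) and "location" ([column, row] in pixels, amid what is visible of it).
The state is a dict: "clock": time; "qpos": joint angles; "qvel": joint speeds; "joint_efforts": joint torques, N m; "eef_pos": TCP position; "tcp_rot": TCP orientation; "contact_force": force on the tool from outside, world axes, zero at the start; "wrist_torque": the same for the moment, N m; "opening": opening from 0.0 (shut) to 1.0 (fully open).
Only numpy, scipy, OpenCV 4.12 (cv2) and the standard library are available. Lean on these libraries where they do the work, as an engineer would, in place of code of your own. Each camera call takes 0.05 s, during which the arm holds its last target.

### The job

One of the two look-alike sealed lunch tins has a weight packed in one end: lift them clear of the nightstand to find out which tin it is and which end hangs heavy (they tilt freely under their handles), then lay the tin flat again and let go of it. Take the loaded tin anew and stand it gently upright, heavy end down, in the middle of the cork coaster. Leave the other tin lying flat on the nightstand, and do not shift or knock over the other things.

Things in the scene. Friction and masses are not known exactly. Their poses are not given: they have to be found in the camera images.
- tin_a: One of two identical closed stainless steel lunch tins: a flat rounded box 150 mm long (own x) x 56 wide (own y) x 42 high (own z), sealed, with a swinging handle on the lid; it starts lying flat. Origin: centre of its underside as it lies. Both ends are flat and alike; it can stand on either. Which tin is loaded, at which end, is drawn afresh each time; nothing outside, nor the axes or names, shows it.
- tin_b: The other tin, outwardly the same: 150 x 56 x 42, same axes and origin. One tin is nearly empty, 0.2 kg, evenly spread; the other holds a dense weight in one end, centred 48 mm from the middle, 0.5 to 0.65 kg in all.
- tin_a_mid (a point): Middle of tin_a's outer box, 21 mm above its origin along its own z.
- handle_a (a joint): Swinging handle of tin_a, upright at 0: an arch with a grip bar 10 wide (along tin x), 46 long (along tin y), 8 high, centred over tin_a's origin 69 mm up; its pivot, along tin y, is 45 mm up. Swings freely, stops at +-0.35 rad; positive leans towards the tin's +x end. Hung from it, the loaded tin tilts to the stop, heavy end low, so the handle leans to the light end; the empty one stays level.
- handle_b (a joint): The same handle on tin_b, leaning positive towards tin_b's +x end.
- tin_b_mid (a point): Middle of tin_b's outer box, likewise.
- coaster: Round cork coaster, 104 across and 5 thick, fixed flat on the nightstand, always between a gauge, a paperweight and a bottle. Origin: centre of its underside; z up, x towards the bottle, y towards the paperweight.
- gauge: White plastic humidity gauge, upright block 56 wide (own y), 36 deep, 56 high, loose, about 95 mm from the coaster's centre on its -y side. Origin: centre of its underside.
- paperweight: Clear glass paperweight, a low dome 62 across, 37 high, loose, about 95 mm from the coaster's centre on its +y side. Origin: centre of its underside.
- bottle: Capped metal drinking bottle, 52 across, 125 high, loose, standing 85 to 105 mm from the coaster's centre on its +x side. Origin: centre of its underside.
- phone_grip: Orange silicone phone grip, a stepped disc 40 across, 19 high, loose, lying about 90 mm from tin_a's middle on one long side. Origin: centre of its underside.
- balm_tin: Small round metal balm tin, 39 across, 14 high, loose, lying about 90 mm from tin_b's middle on one long side. Origin: centre of its underside.

How it is judged:
By the outcome, as a careful person would: the job done as asked, in the order asked, and still so for the second after the job is handed in, with the robot touching nothing.
It also fails if it takes over 72 s, if anything falls off the work surface, if the arm or the gripper's body presses on something with over 40 N, if the wrist force passes 120 N, or if a joint passes its speed limit or range.

## Working session

There is one attempt and no reset: what is moved stays moved. The work goes in short steps, Python scripts to look and compute and a tool call to move; the robot and the scene stay as the last step left them, time stands still between calls to the robot, and variables do not carry over. Pictures are saved under pics/ and viewed, and the job is handed in when it is done.

Besides the shell and the picture viewer there is one more tool, called after "Call:" as a command line: name --argument value ..., lists and objects as JSON in quotes. play_rows: Moves the arm, as the interface text tells. Its arguments: {"type":"object","properties":{"moves":{"type":"array"},"newtons":{"type":"number"}},"required":["moves"]}

```bash
ls; mkdir -p pics
cat > h.py <<'E'
import numpy as np, cv2
from scipy.spatial.transform import Rotation as R
from rig import r
def save(p,n): cv2.imwrite('pics/'+n+'.png',p['color'][:,:,::-1])
def cam(p,s=None):
    "returns Rcw (world->cam), t"
    if 'rvec' in p:
        return cv2.Rodrigues(np.array(p['rvec'],float))[0],np.array(p['tvec'],float).ravel()
    T=np.eye(4);T[:3,:3]=R.from_euler('xyz',s['tcp_rot']).as_matrix();T[:3,3]=s['eef_pos']
    W=T@np.array(p['T_tool_cam']); Rc=W[:3,:3].T
    return Rc,-Rc@W[:3,3]
def ray(p,uv,s=None):
    Rc,t=cam(p,s);K=np.array(p['K'],float);k1=float(p['k1'])
    a=cv2.undistortPoints(np.array([[uv]],float),K,np.array([k1,0,0,0.]))[0,0]
    d=Rc.T@np.array([a[0],a[1],1]);return -Rc.T@t,d/np.linalg.norm(d)
def atz(p,uv,z,s=None):
    o,d=ray(p,uv,s);return o+d*(z-o[2])/d[2]
def tri(rays):
    A=np.zeros((3,3));b=np.zeros(3)
    for o,d in rays:
        M=np.eye(3)-np.outer(d,d);A+=M;b+=M@o
    return np.linalg.solve(A,b)
def proj(p,X,s=None):
    Rc,t=cam(p,s);return cv2.projectPoints(np.array(X,float).reshape(-1,1,3),cv2.Rodrigues(Rc)[0],t,np.array(p['K'],float),np.array([float(p['k1']),0,0,0.]))[0].reshape(-1,2)
E
python3 - <<'E'
from h import *
print(r.sense())
names=['tin_a','handle_a','coaster','gauge','paperweight','bottle','phone_grip','balm_tin']
for c in ['scene','top','wrist']:
    p=r.grab_frame(c);save(p,c+'0')
    s=r.sense()
    for n in names:
        for d in r.silhouettes(p,n):
            if d['conf']>.2: print(c,n,round(d['conf'],2),np.round(d['location']),d['mask'].sum(),np.round(atz(p,d['location'],10,s)))
E
```

```text
pics
{'clock': 0.0, 'qpos': array([ 1.31462353e+00,  3.53643466e-01,  1.63408213e+00, -1.64837991e-05,
        1.15516747e+00, -2.40056284e-03]), 'qvel': array([ 0.00087896,  0.00055294,  0.00016785,  0.00025213, -0.00074985,
       -0.00136757]), 'joint_efforts': array([ 1.92934249e-04, -6.05245042e+01, -3.42065799e+01, -2.74845047e-05,
        9.38231475e-03, -3.86122878e-06]), 'eef_pos': array([156.80616207, 604.56169236, 230.58683892]), 'tcp_rot': array([-3.14029221e+00,  1.19499917e-05,  2.88782709e+00]), 'contact_force': array([ 1.34151723,  0.25234995, -0.21356167]), 'wrist_torque': array([0.02144678, 0.06465439, 0.01321776]), 'opening': 1.0018526243415462}
scene tin_a 0.94 [390. 228.] 1677 [487. 270.  10.]
scene tin_a 0.73 [280. 220.] 1652 [501.   2.  10.]
scene handle_a 0.63 [396. 216.] 63 [448. 286.  10.]
scene coaster 0.76 [160. 203.] 928 [ 491. -312.   10.]
scene gauge 0.71 [282. 220.] 1654 [502.   7.  10.]
scene gauge 0.53 [129. 179.] 347 [ 420. -426.   10.]
scene paperweight 0.93 [187. 210.] 410 [ 505. -236.   10.]
scene bottle 0.88 [130. 209.] 891 [ 522. -380.   10.]
scene phone_grip 0.51 [358. 211.] 205 [445. 191.  10.]
scene balm_tin 0.65 [286. 252.] 232 [594.  29.  10.]
top tin_a 0.98 [279. 205.] 1577 [517.   7.  10.]
top tin_a 0.81 [164. 218.] 1668 [494. 284.  10.]
top handle_a 0.67 [277. 204.] 87 [519.  11.  10.]
top handle_a 0.54 [163. 213.] 114 [505. 287.  10.]
top coaster 0.64 [418. 223.] 1452 [ 461. -323.   10.]
top gauge 0.71 [457. 230.] 393 [ 444. -416.   10.]
top paperweight 0.9 [381. 205.] 471 [ 508. -239.   10.]
top paperweight 0.21 [168. 217.] 1638 [496. 277.  10.]
top phone_grip 0.73 [205. 244.] 209 [428. 186.  10.]
top balm_tin 0.71 [268. 172.] 184 [599.  31.  10.]
```

View pics/scene0.png

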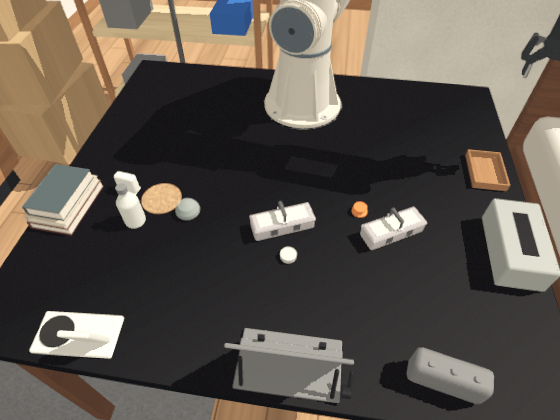

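View pics/top0.png

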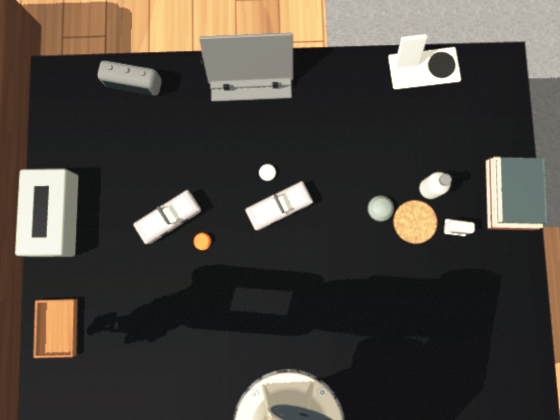

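View pics/wrist0.png

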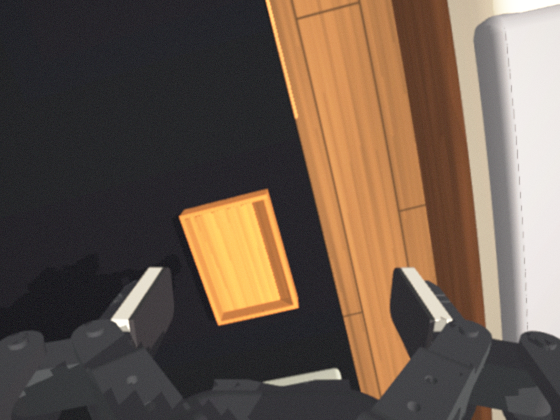

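The scene view shows tin_b at (282,221), tin_a at (393,228) and the coaster at (161,198). The orange phone grip at (360,210) identifies tin_a, and the balm tin at (288,255) identifies tin_b. The top view agrees. Next I'll fit the poses of the boxes and discs to the masks.

```bash
cat >> h.py <<'E'
from scipy.optimize import minimize
def boxpts(x,y,yaw,L=150,W=56,H=42,z0=0):
    P=np.array([[a*L/2,b*W/2,c] for a in(-1,1) for b in(-1,1) for c in(0,H)],float)
    return P@R.from_euler('z',yaw).as_matrix().T+[x,y,z0]
def hullmask(p,X,s=None):
    m=np.zeros((420,560),np.uint8);u=proj(p,X,s)
    cv2.fillConvexPoly(m,cv2.convexHull((u*16).astype(np.int32)),1,cv2.LINE_8,4);return m>0
def fitbox(views,x0,fn=boxpts):
    # views: list of (pic,mask,state)
    def cost(q):
        c=0
        for p,m,s in views:
            h=hullmask(p,fn(*q),s);c+=1-(h&m).sum()/max(1,(h|m).sum())
        return c
    best=None
    for dy in ([-.3,0,.3] if len(x0)>2 else [0]):
        q=np.array(x0,float)
        if len(x0)>2:q[2]+=dy
        st=[q]+[q+np.eye(len(q))[i]*([12,12,.15][i]) for i in range(len(q))]
        o=minimize(cost,q,method='Nelder-Mead',options=dict(initial_simplex=np.array(st),xatol=.05,fatol=1e-4,maxiter=300))
        if best is None or o.fun<best.fun:best=o
    return best
E
python3 - <<'E'
from h import *
print([a for a in dir(r) if a[0]!='_'])
sc=r.grab_frame('scene');tp=r.grab_frame('top')
D={}
for n in ['tin_a','handle_a']:
    for p,c in((sc,'s'),(tp,'t')):
        D[n,c]=[d for d in r.silhouettes(p,n) if d['conf']>.3]
for nm,g,ug,ut in(('A',(494,284),(393,228),(164,218)),('B',(517,7),(282,221),(279,205))):
    near=lambda L,u:min(L,key=lambda d:np.hypot(*(np.array(d['location'])-u)))
    ms=near(D['tin_a','s'],ug);mt=near(D['tin_a','t'],ut)
    o=fitbox([(sc,ms['mask'],None),(tp,mt['mask'],None)],[*g,.45-np.pi/2-.0])
    print(nm,np.round(o.x,3),o.fun)
    o2=fitbox([(tp,mt['mask'],None)],o.x);o3=fitbox([(sc,ms['mask'],None)],o.x);print(np.round(o2.x,3),o2.fun,np.round(o3.x,3),o3.fun)
    hs=near(D['handle_a','s'],ug);ht=near(D['handle_a','t'],ut);print('handle',hs['location'],ht['location'],tri([ray(sc,hs['location']),ray(tp,ht['location'])]))
def cyl(d,h):
    a=np.linspace(0,2*np.pi,40)
    ring=np.c_[np.cos(a)*d/2,np.sin(a)*d/2,0*a]
    return lambda x,y:np.r_[ring,ring+[0,0,h]]+[x,y,0]
for n,g,f in(('coaster',(461,-323),cyl(104,5)),('bottle',(530,-365),cyl(52,125)),('paperweight',(508,-239),cyl(62,25)),('phone_grip',(428,186),cyl(40,19)),('balm_tin',(599,31),cyl(39,14))):
    V=[]
    for p in(sc,tp):
        L=r.silhouettes(p,n)
        if L and L[0]['conf']>.3: V.append((p,L[0]['mask'],None))
    o=fitbox(V,g,f);print(n,len(V),np.round(o.x,1),o.fun)
E
python3 - <<'E'
import cv2
for n,x,y in(('scene',240,190),('top',120,150)):
    i=cv2.imread(f'pics/{n}0.png')[y:y+110,x:x+200];cv2.imwrite(f'pics/{n}0c.png',cv2.resize(i,None,fx=4,fy=4,interpolation=cv2.INTER_CUBIC))
E
```

```text
['MotionError', 'grab_frame', 'sense', 'sign_off', 'silhouettes']
A [492.775 273.785  -1.013] 0.2042276555498007
[493.227 271.95   -1.049] 0.05759736697750961 [493.386 272.551  -0.994] 0.1361746361746362Traceback (most recent call last):
  File "<stdin>", line 14, in <module>
  File "<stdin>", line 9, in <lambda>
ValueError: min() iterable argument is empty
```

View pics/scene0c.png

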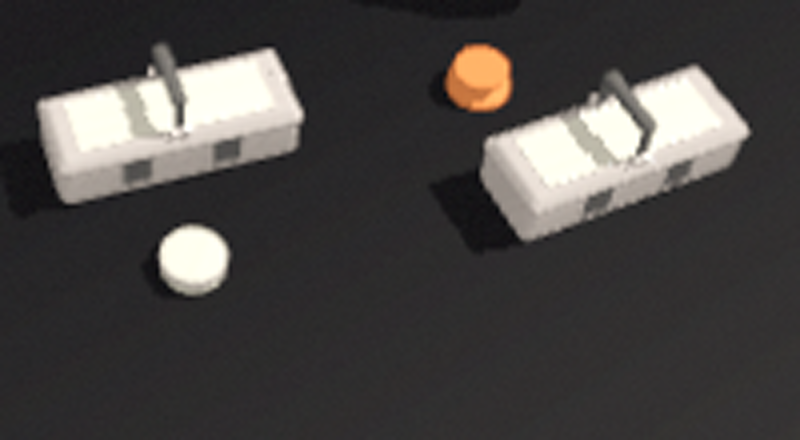

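View pics/top0c.png

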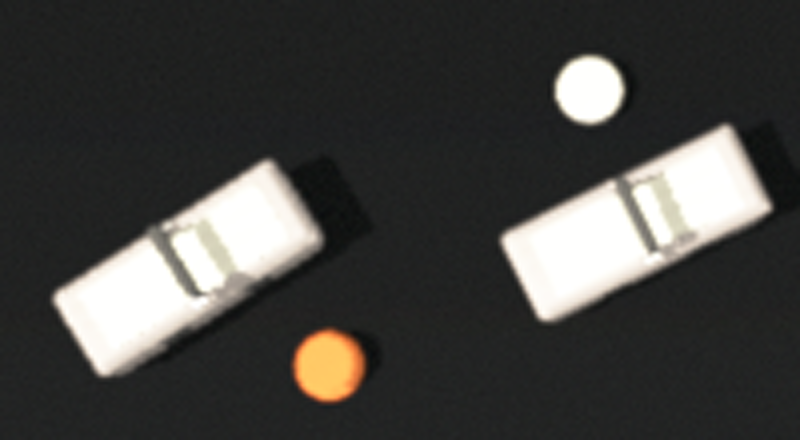

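The crops show both grip bars standing about upright over the tin middles. Bar centres are A scene (397,216) and top (164,215.5), B scene (283,209) and top (279,204).

Run:
```python
from h import *
sc=r.grab_frame('scene');tp=r.grab_frame('top')
for nm,a,b in(('A',(397.3,215.8),(164,215.5)),('B',(283,208.8),(279,204.2))):
    print('bar',nm,np.round(tri([ray(sc,a),ray(tp,b)]),1))
for nm,g,ug,ut in(('A',(494,284),(393,228),(164,218)),('B',(517,7),(282,221),(279,205))):
    near=lambda L,u:min(L,key=lambda d:np.hypot(*(np.array(d['location'])-u)))
    ms=near(r.silhouettes(sc,'tin_a'),ug);mt=near(r.silhouettes(tp,'tin_a'),ut)
    # dehandle: morphological opening
    k=np.ones((7,7),np.uint8);op=lambda m:cv2.morphologyEx(m.astype(np.uint8),cv2.MORPH_OPEN,k)>0
    g=[g[0],g[1],-1.05]
    for V in([(sc,op(ms['mask']),None),(tp,op(mt['mask']),None)],[(tp,op(mt['mask']),None)],[(sc,op(ms['mask']),None)]):
        o=fitbox(V,g);print(nm,ms['conf'],mt['conf'],np.round(o.x,3),o.fun)
def cyl(d,h):
    a=np.linspace(0,2*np.pi,40)
    ring=np.c_[np.cos(a)*d/2,np.sin(a)*d/2,0*a]
    return lambda x,y:np.r_[ring,ring+[0,0,h]]+[x,y,0]
for n,g,f in(('coaster',(461,-323),cyl(104,5)),('bottle',(530,-365),cyl(52,125)),('paperweight',(508,-239),cyl(62,25)),('phone_grip',(428,186),cyl(40,19)),('balm_tin',(599,31),cyl(39,14))):
    V=[]
    for p in(sc,tp):
        L=r.silhouettes(p,n)
        if L and L[0]['conf']>.3: V.append((p,L[0]['mask'],None))
    if V:
        for W in [V]+[[v] for v in V]:
            o=fitbox(W,g,f);print(n,len(W),np.round(o.x,1),round(o.fun,3))
```

```text
bar A [492.8 273.6  64.1]
bar B [510.5   8.6  64.3]
A 0.69 0.62 [493.621 272.697  -1.007] 0.21846871142114033
A 0.69 0.62 [493.057 271.326  -1.051] 0.07205720572057206
A 0.69 0.62 [491.889 274.715  -0.96 ] 0.1338956246705324
B 0.63 0.66 [510.994   5.834  -1.138] 0.19268801616587594
B 0.63 0.66 [510.804   5.843  -1.14 ] 0.05714285714285716
B 0.63 0.66 [511.332   7.406  -1.169] 0.13220518244315183
coaster 2 [ 468.  -318.1] 0.171
coaster 1 [ 470.7 -317.8] 0.079
coaster 1 [ 465.7 -317.8] 0.072
bottle 2 [ 548.3 -359.8] 0.593
bottle 1 [ 551.7 -356.3] 0.241
bottle 1 [ 541.2 -347.3] 0.34
paperweight 2 [ 499.1 -233.1] 0.444
paperweight 1 [ 498.6 -236.2] 0.289
paperweight 1 [ 499.1 -233.2] 0.148
phone_grip 2 [437.7 193.4] 0.454
phone_grip 1 [441.4 194.2] 0.165
phone_grip 1 [434. 195.] 0.275
balm_tin 2 [598.5  32.6] 0.32
balm_tin 1 [597.5  34.7] 0.216
balm_tin 1 [598.4  32.4] 0.103
```

```bash
cat >> h.py <<'E'
def delta(pos,Rt,s=None):
    s=s or r.sense();R0=R.from_euler('xyz',s['tcp_rot'])
    Rt=Rt if isinstance(Rt,R) else R.from_euler('xyz',Rt)
    print('turn deg',np.round(np.degrees((R0.inv()*Rt).as_rotvec()),1),'shift',np.round(R0.inv().apply(np.array(pos)-s['eef_pos']),1),'clock',s['clock'],'q',np.round(s['qpos'],2))
def log():
    import json;s=r.sense()
    open('samples.jsonl','a').write(json.dumps([list(map(float,s['qpos'])),list(map(float,s['eef_pos'])),list(map(float,s['tcp_rot']))])+'\n');return s
E
python3 - <<'E'
from h import *
log();delta([493,273,190],[np.pi,0,-2.62])
E
```

```text
turn deg [ -0.    0.  -44.4] shift [-408.7 -237.    41.3] clock 2.45 q [ 1.31  0.35  1.63 -0.    1.16 -0.  ]
```

Call:
play_rows --moves '[[[0, 0, -44.4], [-408.7, -237, 41.3], 1], [[0, 0, -44.4], [-408.7, -237, 41.3], 1], [[0, 0, -44.4], [-408.7, -237, 41.3], 1], [[0, 0, -44.4], [-408.7, -237, 41.3], 1], [[0, 0, -44.4], [-408.7, -237, 41.3], 1], [[0, 0, -44.4], [-408.7, -237, 41.3], 1], [[0, 0, -44.4], [-408.7, -237, 41.3], 1], [[0, 0, -44.4], [-408.7, -237, 41.3], 1], [[0, 0, -44.4], [-408.7, -237, 41.3], 1], [[0, 0, -44.4], [-408.7, -237, 41.3], 1], [[0, 0, -44.4], [-408.7, -237, 41.3], 1], [[0, 0, -44.4], [-408.7, -237, 41.3], 1], [[0, 0, -44.4], [-408.7, -237, 41.3], 1], [[0, 0, -44.4], [-408.7, -237, 41.3], 1]]' --newtons 40

```text
clock: 3.85
eef_pos: [492.3, 273.9, 190.1]
tcp_rot: [3.141, 0.0, -2.619]
contact_force: [-0.0, 0.7, -0.3]
opening: 0.999
```

Run:
```python
from h import *
s=log();p=r.grab_frame('wrist');save(p,'w1')
print(s['eef_pos'],s['tcp_rot'],s['qpos'])
for n in['tin_a','handle_a']:
    for d in r.silhouettes(p,n):
        if d['conf']>.3:print(n,d['conf'],d['location'],atz(p,d['location'],69 if n[0]=='h' else 35,s))
print(proj(p,[[493,273,69],[493,273,0],[437,194,10]],s))
```

```text
[492.30247072 273.88065972 190.13406571] [ 3.14140570e+00  7.42019644e-05 -2.61901602e+00] [ 5.04909928e-01  3.01834708e-01  1.80711036e+00  2.19223835e-04
  1.03257671e+00 -1.58857541e+00]
tin_a 0.78 [37.8, 43.8] [488.67522346  56.21765323  35.        ]
tin_a 0.7 [279.1, 178.1] [488.51975655 269.31967124  35.        ]
handle_a 0.71 [280.1, 194.5] [492.00148665 272.332299    69.        ]
[[280.2115412  196.08784289]
 [280.33677755 175.72914782]
 [230.86146453  73.58290416]]
```

View pics/w1.png

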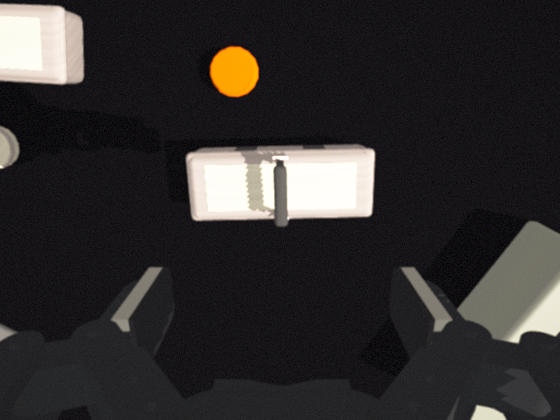

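The wrist view shows tin_a square to the jaws at about (281,185). Its bar runs upright from (280,162) to (281,226), within 2 px of the prediction. I'm descending to grip it.

Call:
play_rows --moves '[[[0, 0, 0], [1, -0.5, 40], 1], [[0, 0, 0], [1, -0.5, 80], 1], [[0, 0, 0], [1, -0.5, 110], 1], [[0, 0, 0], [1, -0.5, 128], 1], [[0, 0, 0], [1, -0.5, 141], 0.6], [[0, 0, 0], [1, -0.5, 141], 0], [[0, 0, 0], [1, -0.5, 141], 0], [[0, 0, 0], [1, -0.5, 141], 0], [[0, 0, 0], [1, -0.5, 141], 0], [[0, 0, 0], [1, -0.5, 141], 0], [[0, 0, 0], [1, -0.5, 141], 0], [[0, 0, 0], [1, -0.5, 141], 0]]' --newtons 50

```text
clock: 5.2
eef_pos: [492.6, 273.2, 50.3]
tcp_rot: [-3.142, 0.002, -2.619]
contact_force: [-1.0, -0.4, 7.3]
opening: 0.104
```

Call:
play_rows --moves '[[[0, 0, 0], [0, 0, -8], 0], [[0, 0, 0], [0, 0, -20], 0], [[0, 0, 0], [0, 0, -35], 0], [[0, 0, 0], [0, 0, -50], 0], [[0, 0, 0], [0, 0, -65], 0], [[0, 0, 0], [0, 0, -80], 0], [[0, 0, 0], [0, 0, -90], 0], [[0, 0, 0], [0, 0, -90], 0], [[0, 0, 0], [0, 0, -90], 0], [[0, 0, 0], [0, 0, -90], 0]]'

```text
clock: 6.2
eef_pos: [491.9, 272.8, 139.6]
tcp_rot: [3.142, 0.001, -2.619]
contact_force: [0.4, 0.8, -6.3]
opening: 0.102
```

Run:
```python
from h import *
s=log();p=r.grab_frame('scene');w=r.grab_frame('wrist')
print(s['contact_force'],s['wrist_torque'],s['opening'])
a=cv2.resize(p['color'][160:260,320:460],None,fx=4,fy=4,interpolation=cv2.INTER_CUBIC)
cv2.imwrite('pics/liftA.png',np.hstack([a[:,:,::-1]]))
save(w,'liftAw')
```

```text
[ 0.40730141  0.77371922 -6.27045099] [ 0.05119698  0.01238802 -0.03272919] 0.10242294927574364
```

View pics/liftA.png

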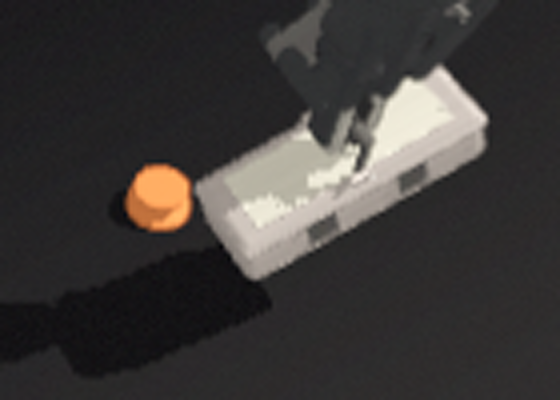

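View pics/liftAw.png

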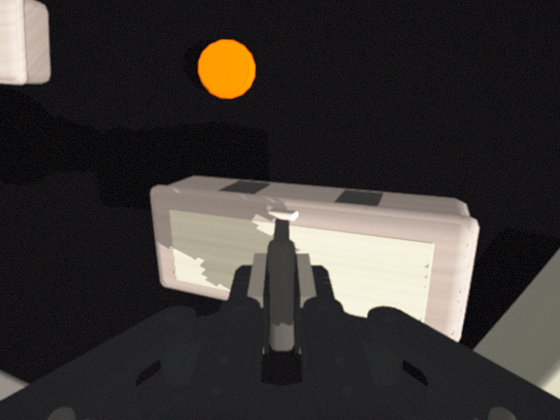

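```bash
cat >> h.py <<'E'
def hung(bar,yaw,tilt):
    # tin hung from bar centre (world); tilt>0: +x' end (yaw dir) low. handle vertical, pivot 24 below the bar
    P=boxpts(0,0,0)-[0,0,45]
    Q=R.from_euler('zy',[0,0]).as_matrix()
    P=P@R.from_euler('y',tilt).as_matrix().T@R.from_euler('z',yaw).as_matrix().T
    return P+np.array(bar)-[0,0,24]
E
python3 - <<'E'
from h import *
s=r.sense();sc=r.grab_frame('scene');tp=r.grab_frame('top');w=r.grab_frame('wrist')
V=[]
for p in(sc,w):
    for d in r.silhouettes(p,'tin_a'):
        h=hullmask(p,hung(s['eef_pos']+[0,0,19],-1.05,0),s)
        iou=(h&d['mask']).sum()/(h|d['mask']).sum()
        print(d['conf'],d['location'],round(iou,2))
        if iou>.3:V.append((p,d['mask'],s))
for t in np.arange(-.45,.46,.15):
    print(round(t,2),[round(((h:=hullmask(p,hung(s['eef_pos']+[0,0,19],-1.05,t),s))&m).sum()/(h|m).sum(),3) for p,m,_ in V])
X=hung(s['eef_pos']+[0,0,19],-1.05,.35);print(np.round(proj(w,X,s)))
X=hung(s['eef_pos']+[0,0,19],-1.05,-.35);print(np.round(proj(w,X,s)))
E
```

```text
0.93 [402.0, 202.7] 0.65
0.62 [279.7, 217.2] 0.0
0.91 [23.8, 39.6] 0.0
0.9 [325.0, 240.9] 0.65
-0.45 [np.float64(0.487), np.float64(0.446)]
-0.3 [np.float64(0.539), np.float64(0.508)]
-0.15 [np.float64(0.603), np.float64(0.578)]
-0.0 [np.float64(0.655), np.float64(0.647)]
0.15 [np.float64(0.695), np.float64(0.71)]
0.3 [np.float64(0.697), np.float64(0.757)]
0.45 [np.float64(0.696), np.float64(0.757)]
[[468. 195.]
 [481. 224.]
 [452. 302.]
 [458. 354.]
 [188. 172.]
 [140. 188.]
 [194. 259.]
 [152. 290.]]
[[376. 172.]
 [424. 189.]
 [369. 259.]
 [412. 291.]
 [ 96. 195.]
 [ 84. 224.]
 [112. 302.]
 [106. 353.]]
```

Tin A hangs heavy: 6.3 N, with the end towards tin_b low at the +0.35 stop. The corner overlay agrees with that and not with the opposite tilt. I'm laying it back flat.

Call:
play_rows --moves '[[[0, 0, 0], [0, 0, 20], 0], [[0, 0, 0], [0, 0, 40], 0], [[0, 0, 0], [0, 0, 54], 0], [[0, 0, 0], [0, 0, 62], 0], [[0, 0, 0], [0, 0, 67], 0], [[0, 0, 0], [0, 0, 72], 0], [[0, 0, 0], [0, 0, 77], 0], [[0, 0, 0], [0, 0, 81], 0], [[0, 0, 0], [0, 0, 85], 0], [[0, 0, 0], [0, 0, 88], 0], [[0, 0, 0], [0, 0, 89.5], 0], [[0, 0, 0], [0, 0, 89.5], 0], [[0, 0, 0], [0, 0, 89.5], 0]]'

```text
clock: 7.85
eef_pos: [492.5, 273.0, 50.5]
tcp_rot: [-3.141, 0.002, -2.619]
contact_force: [-1.0, 1.5, -3.0]
opening: 0.104
```

Call:
play_rows --moves '[[[0, 0, 0], [0, 0, 1.5], 0], [[0, 0, 0], [0, 0, 2], 0], [[0, 0, 0], [0, 0, 2], 0.3], [[0, 0, 0], [0, 0, 2], 0.7], [[0, 0, 0], [0, 0, 2], 1], [[0, 0, 0], [0, 0, 2], 1], [[0, 0, 0], [0, 0, 2], 1], [[0, 0, 0], [0, 0, 2], 1], [[0, 0, 0], [0, 0, -20], 1], [[0, 0, 0], [0, 0, -60], 1], [[0, 0, 0], [0, 0, -100], 1], [[0, 0, 0], [0, 0, -120], 1]]'

```text
clock: 9.05
eef_pos: [493.5, 273.6, 173.7]
tcp_rot: [-3.141, 0.005, -2.619]
contact_force: [1.3, -0.4, -0.3]
opening: 1.001
```

Run:
```python
from h import *
s=log();print(s['opening'])
delta([511,7,180],[np.pi,0,-2.71])
```

```text
1.0014160801030585
turn deg [0.  0.3 5.2] shift [ 118.  -239.7   -6.8] clock 9.05 q [ 0.5   0.32  1.82 -0.    0.99 -1.59]
```

Call:
play_rows --moves '[[[0, 0.3, 5.2], [118, -239.7, -7], 1], [[0, 0.3, 5.2], [118, -239.7, -7], 1], [[0, 0.3, 5.2], [118, -239.7, -7], 1], [[0, 0.3, 5.2], [118, -239.7, -7], 1], [[0, 0.3, 5.2], [118, -239.7, -7], 1], [[0, 0.3, 5.2], [118, -239.7, -7], 1], [[0, 0.3, 5.2], [118, -239.7, -7], 1], [[0, 0.3, 5.2], [118, -239.7, -7], 1]]'

```text
clock: 9.85
eef_pos: [510.9, 7.0, 180.1]
tcp_rot: [3.141, 0.0, -2.711]
contact_force: [-0.0, 0.7, -0.1]
opening: 1.001
```

Run:
```python
from h import *
s=log();p=r.grab_frame('wrist');save(p,'w2');t=r.grab_frame('top');save(t,'top2')
print(s['eef_pos'],s['tcp_rot'])
for n in['tin_a','handle_a']:
    for d in r.silhouettes(p,n):
        if d['conf']>.3:print(n,d['conf'],d['location'],atz(p,d['location'],69 if n[0]=='h' else 35,s))
print(proj(p,[[511,7,69],[511,7,0]],s))
```

```text
[510.91054313   7.03577796 180.11821639] [ 3.14123159e+00  2.34704066e-04 -2.71080804e+00]
tin_a 0.96 [281.7, 183.5] [507.78045451   5.66844922  35.        ]
tin_a 0.74 [512.9, 285.3] [505.89700563 230.61827738  35.        ]
handle_a 0.61 [284.7, 197.3] [508.51338184   8.23847727  69.        ]
[[281.61438178 199.688322  ]
 [281.45707925 178.00311564]]
```

View pics/w2.png

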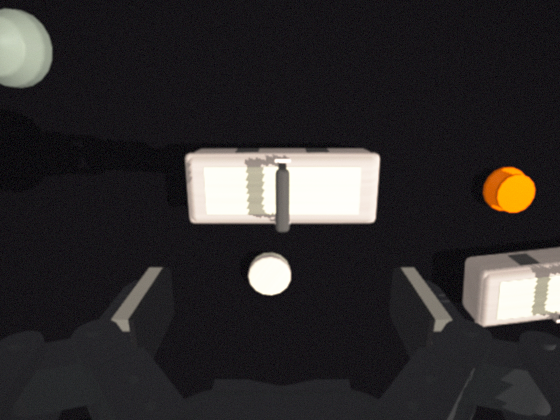

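The wrist view shows tin_b at (282,186), square to the jaws, with its bar centre at (282,198) as predicted. I'm gripping and lifting it.

Call:
play_rows --moves '[[[0, 0, 0], [0, 0, 40], 1], [[0, 0, 0], [0, 0, 80], 1], [[0, 0, 0], [0, 0, 105], 1], [[0, 0, 0], [0, 0, 120], 1], [[0, 0, 0], [0, 0, 130], 0.6], [[0, 0, 0], [0, 0, 130], 0], [[0, 0, 0], [0, 0, 130], 0], [[0, 0, 0], [0, 0, 130], 0], [[0, 0, 0], [0, 0, 130], 0], [[0, 0, 0], [0, 0, 130], 0], [[0, 0, 0], [0, 0, 130], 0], [[0, 0, 0], [0, 0, 130], 0], [[0, 0, 0], [0, 0, 120], 0], [[0, 0, 0], [0, 0, 105], 0], [[0, 0, 0], [0, 0, 90], 0], [[0, 0, 0], [0, 0, 75], 0], [[0, 0, 0], [0, 0, 70], 0], [[0, 0, 0], [0, 0, 70], 0], [[0, 0, 0], [0, 0, 70], 0], [[0, 0, 0], [0, 0, 70], 0]]'

```text
clock: 12.05
eef_pos: [510.3, 8.2, 109.4]
tcp_rot: [3.141, -0.001, -2.708]
contact_force: [-0.9, 0.4, -2.0]
opening: 0.101
```

Run:
```python
from h import *
s=log();w=r.grab_frame('wrist');save(w,'liftBw');print(s['contact_force'])
for t in(-.35,0,.35): print(t,np.round(proj(w,hung(s['eef_pos']+[0,0,19],-1.14,t),s)).tolist())
```

```text
[-0.89962719  0.35909264 -2.02693174]
-0.35 [[376.0, 172.0], [424.0, 189.0], [369.0, 259.0], [412.0, 291.0], [96.0, 195.0], [84.0, 223.0], [112.0, 302.0], [106.0, 353.0]]
0 [[423.0, 181.0], [459.0, 204.0], [412.0, 276.0], [441.0, 318.0], [141.0, 180.0], [106.0, 203.0], [151.0, 276.0], [122.0, 317.0]]
0.35 [[468.0, 195.0], [481.0, 224.0], [452.0, 302.0], [458.0, 354.0], [188.0, 172.0], [140.0, 188.0], [194.0, 259.0], [151.0, 290.0]]
```

View pics/liftBw.png

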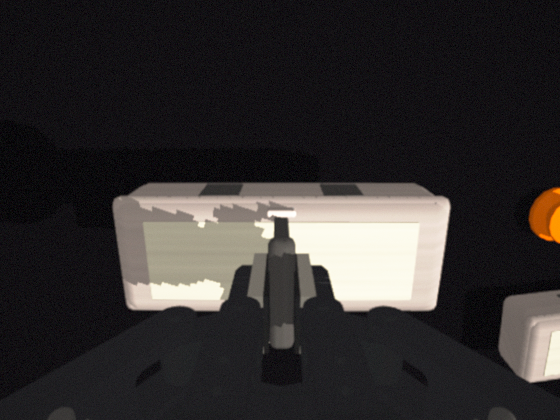

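Tin B hangs level with its corners matching tilt 0, and it weighs 2.0 N, so it is the empty one. I'm laying it back down and releasing it.

Call:
play_rows --moves '[[[0, 0, 0], [0, 0, 20], 0], [[0, 0, 0], [0, 0, 35], 0], [[0, 0, 0], [0, 0, 47], 0], [[0, 0, 0], [0, 0, 54], 0], [[0, 0, 0], [0, 0, 58], 0], [[0, 0, 0], [0, 0, 60], 0], [[0, 0, 0], [0, 0, 61], 0], [[0, 0, 0], [0, 0, 61], 0.3], [[0, 0, 0], [0, 0, 61], 0.7], [[0, 0, 0], [0, 0, 61], 1], [[0, 0, 0], [0, 0, 61], 1], [[0, 0, 0], [0, 0, 61], 1], [[0, 0, 0], [0, 0, 61], 1], [[0, 0, 0], [0, 0, 40], 1], [[0, 0, 0], [0, 0, 0], 1], [[0, 0, 0], [0, 0, -40], 1], [[0, 0, 0], [0, 0, -70], 1]]'

```text
clock: 13.8
eef_pos: [510.9, 8.1, 181.6]
tcp_rot: [3.141, 0.0, -2.708]
contact_force: [0.1, 0.3, 0.5]
opening: 1.002
```

Run:
```python
from h import *
s=log();t=r.grab_frame('top');save(t,'top3');print(s['eef_pos'],s['qpos'])
import json
from scipy.optimize import least_squares
S=[json.loads(l) for l in open('samples.jsonl')]
# planar fit q4~0: radius & z
A=[];b=[]
for q,p,e in S:
    r_=np.hypot(p[0],p[1]);a=q[1]+q[2];c=a+q[4]
    A.append([np.sin(q[1]),np.sin(a),np.sin(c),0,np.cos(a),1]);b.append(r_)
    A.append([np.cos(q[1]),np.cos(a),np.cos(c),1,-np.sin(a),0]);b.append(p[2])
    print(np.round(q,3),round(r_,1),round(p[2],1),np.round(e,3),round(np.arctan2(p[1],p[0]),4))
A=np.array(A);b=np.array(b)
x,res,rk,sv=np.linalg.lstsq(A,b,rcond=None);print(x,rk,sv,np.abs(A@x-b).max())
x,res,rk,sv=np.linalg.lstsq(A[:,:4],b,rcond=None);print(x,rk,sv,np.abs(A[:,:4]@x-b).max())
```

```text
[510.86274726   8.11728823 181.56840725] [ 1.28091519e-02  2.33858214e-01  1.92363327e+00  2.56090036e-04
  9.84033142e-01 -1.99181321e+00]
[ 1.315  0.353  1.633 -0.     1.155 -0.002] 625.0 231.3 [-3.142  0.     2.888] 1.317
[ 0.505  0.302  1.807  0.     1.033 -1.589] 563.4 190.1 [ 3.141  0.    -2.619] 0.5077
[ 0.504  0.362  1.85   0.     0.928 -1.59 ] 562.5 139.6 [ 3.142e+00  1.000e-03 -2.619e+00] 0.5064
[ 0.504  0.32   1.823 -0.     0.993 -1.59 ] 564.3 173.7 [-3.141  0.005 -2.619] 0.5062
[ 1.100e-02  2.360e-01  1.925e+00  1.000e-03  9.810e-01 -1.991e+00] 511.0 180.1 [ 3.141  0.    -2.711] 0.0138
[ 0.013  0.336  1.98   0.     0.827 -1.992] 510.4 109.4 [ 3.141e+00 -1.000e-03 -2.708e+00] 0.016
[ 0.013  0.234  1.924  0.     0.984 -1.992] 510.9 181.6 [ 3.141  0.    -2.708] 0.0159
[5.68095909e+02 4.94299096e+02 3.42647070e+02 2.93949370e+02
 5.84986664e+01 3.49082616e-03] 6 [5.25511162e+00 3.78098824e+00 2.15948678e-01 1.76415067e-01
 1.00799098e-01 3.64188497e-03] 0.00014917302337380534
[534.62030959 467.57967512 900.83062689 820.75291594] 4 [4.74929911e+00 2.33025886e+00 1.18481503e-01 3.70439638e-03] 12.422013717542427
```

View pics/top3.png

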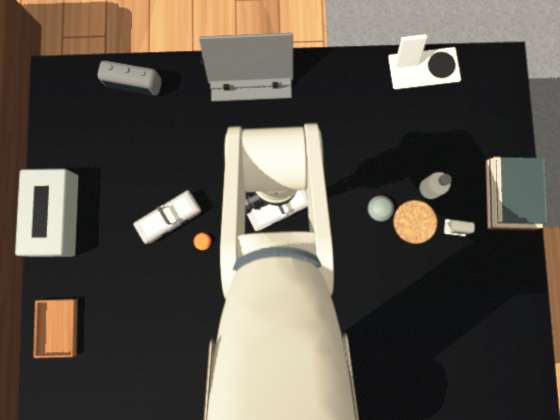

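```bash
cat > kin.py <<'E'
import numpy as np
from scipy.spatial.transform import Rotation as R
H,L2,L3,OFF,L6=293.95,568.1,494.3,58.5,342.65
LO=np.array([-2.63,-.92,.06,-1.3,0,-3.02]);HI=np.array([2.63,2.1,2.66,4.44,2.69,3.02])
S4=1
def rot(a,t): return R.from_euler(a,t).as_matrix()
def fk(q):
    A=rot('z',q[0])@rot('y',q[1]);p=np.array([0,0,H])+A@[0,0,L2]
    A=A@rot('y',q[2]);p=p+A@np.array([OFF,0,L3])
    A=A@rot('z',S4*q[3])@rot('y',q[4]);p=p+A@[0,0,L6]
    return p,A@rot('z',q[5]+Y6)
Y6=0
# fix tool yaw: q=(q1,..,q6=0) tool down => yaw=q1+pi/2
_p,_A=fk([0,.3,1.8,0,np.pi-2.1,0])
_T=R.from_euler('xyz',[np.pi,0,np.pi/2]).as_matrix()
D=_A.T@_T; Y6=np.arctan2(D[1,0],D[0,0])
def ik(p,Rm):
    out=[];p=np.array(p,float);w=p-L6*Rm[:,2]
    for q1 in (np.arctan2(w[1],w[0]),):
        rr=np.hypot(w[0],w[1]);zz=w[2]-H;d=np.hypot(rr,zz);F=np.hypot(L3,OFF);g=np.arctan2(OFF,L3)
        c=(L2**2+F**2-d*d)/(2*L2*F)
        if abs(c)>1: continue
        bend=np.pi-np.arccos(c)   # angle between upper arm dir and elbow->wrist line
        # elbow->wrist dir angle = q2+q3+g
        q3=bend-g
        q2=np.arctan2(rr,zz)-np.arctan2(F*np.sin(bend),L2+F*np.cos(bend))
        B=(rot('z',q1)@rot('y',q2+q3)).T@Rm
        for s in(1,-1):
            q5=np.arctan2(s*np.hypot(B[0,2],B[1,2]),B[2,2])
            q4=np.arctan2(s*B[1,2],s*B[0,2])
            C=(rot('z',q4)@rot('y',q5)).T@B
            q6=np.arctan2(C[1,0],C[0,0])-Y6
            q4*=S4
            for k in(-1,0,1):
                for m in (-1,0,1):
                    q=np.array([q1,q2,q3,q4+2*np.pi*k,q5,(q6+np.pi)%(2*np.pi)-np.pi+2*np.pi*m])
                    if (q>=LO).all() and (q<=HI).all(): out.append(q)
    return out
def orient(zax,xax):
    z=np.array(zax,float);z/=np.linalg.norm(z);x=np.array(xax,float);x-=z*(x@z);x/=np.linalg.norm(x)
    return np.c_[x,np.cross(z,x),z]
U=np.array([0,0,1.])
def pick(x,y,yawh,al,g,zg,sg):
    "yawh heavy dir; g toward light end; zg height"
    h=np.array([np.cos(yawh),np.sin(yawh),0]);gp=np.array([x,y,zg])-g*h
    z=-np.cos(al)*U+np.sin(al)*h;X=sg*(np.cos(al)*h+np.sin(al)*U)
    return gp+19*z,orient(z,X)
def place(x,y,psi,al,g,zg,sg,base=5,inset=21):
    e=np.array([np.cos(psi),np.sin(psi),0])
    # tin middle plane at x,y ; grasp at lid-depth zg (height from underside when lying): underside side faces +e
    gp=np.array([x,y,base+75+g])+e*(21-zg)
    z=np.cos(al)*e-np.sin(al)*U;X=sg*(-np.cos(al)*U-np.sin(al)*e)
    return gp+19*z,orient(z,X)
E
python3 - <<'E'
from kin import *
import json
for l in list(open('samples.jsonl'))[-3:]:
    q,p,e=json.loads(l);a,A=fk(q);print(np.round(a-p,1),np.abs(A-R.from_euler('xyz',e).as_matrix()).max().round(3),[np.round(x,2) for x in ik(p,R.from_euler('xyz',e).as_matrix())][:2])
for al in(15,25,35,45):
  a=np.radians(al)
  for sg in(1,-1):
    print('pick',al,sg,[np.round(q,2).tolist() for q in ik(*pick(492,273,-1.05,a,40,24,sg))])
    for psi in np.radians(range(-180,180,20)):
        L=[np.round(q,2).tolist() for q in ik(*place(468,-318,psi,a,40,24,sg))]
        if L:print('   place',round(np.degrees(psi)),L)
E
```

```text
[ 0.  -1.5 -0. ] 0.0 [array([ 0.01,  0.24,  1.92,  0.  ,  0.98, -1.99])]
[ 0.  -1.5 -0. ] 0.0 [array([ 0.02,  0.34,  1.98,  0.  ,  0.83, -1.99])]
[ 0.  -1.5 -0. ] 0.0 [array([ 0.02,  0.23,  1.92,  0.  ,  0.98, -1.99])]
pick 15 1 [[0.72, 0.6, 1.89, -0.38, 0.75, -2.65]]
   place -180 [[-0.39, 1.08, 1.18, -0.44, 2.13, 1.22]]
   place -160 [[-0.27, 1.02, 1.34, -0.65, 1.96, 1.11]]
   place -140 [[-0.16, 0.94, 1.53, -0.84, 1.76, 1.07]]
   place -120 [[-0.07, 0.87, 1.76, -1.05, 1.56, 1.11]]
   place -60 [[-0.14, 0.79, 2.42, 4.03, 1.35, 1.62]]
   place -40 [[-0.47, 0.84, 2.53, 3.36, 1.54, 1.62]]
   place -20 [[-0.89, 0.82, 2.5, 2.62, 1.46, 1.48]]
   place 0 [[-1.12, 0.78, 2.34, 2.01, 1.3, 1.6]]
   place 20 [[-1.19, 0.78, 2.12, 1.54, 1.31, 1.82]]
   place 40 [[-1.16, 0.83, 1.89, 1.2, 1.45, 1.98]]
   place 60 [[-1.09, 0.9, 1.66, 0.96, 1.64, 2.06]]
   place 80 [[-0.99, 0.97, 1.45, 0.76, 1.84, 2.06]]
   place 100 [[-0.88, 1.04, 1.26, 0.57, 2.03, 1.99]]
   place 120 [[-0.76, 1.1, 1.13, 0.34, 2.18, 1.85]]
   place 140 [[-0.63, 1.12, 1.07, 0.08, 2.26, 1.64]]
   place 160 [[-0.51, 1.12, 1.08, -0.2, 
[... 5963 characters left out ...]
.3]]
   place -100 [[-0.17, 0.52, 2.01, -1.05, 0.95, -2.35]]
   place -60 [[-0.32, 0.38, 2.32, 4.35, 0.53, -2.17]]
   place -40 [[-0.53, 0.35, 2.39, 3.46, 0.4, -1.74]]
   place -20 [[-0.76, 0.36, 2.37, 2.4, 0.43, -1.18]]
   place 0 [[-0.93, 0.41, 2.27, 1.67, 0.61, -0.88]]
   place 20 [[-1.01, 0.47, 2.11, 1.23, 0.82, -0.79]]
   place 40 [[-1.01, 0.55, 1.94, 0.94, 1.04, -0.81]]
   place 60 [[-0.97, 0.63, 1.77, 0.73, 1.25, -0.87]]
   place 80 [[-0.91, 0.71, 1.61, 0.56, 1.44, -0.98]]
   place 100 [[-0.82, 0.77, 1.47, 0.39, 1.6, -1.13]]
   place 120 [[-0.73, 0.81, 1.38, 0.23, 1.71, -1.31]]
   place 140 [[-0.63, 0.83, 1.33, 0.05, 1.76, -1.51]]
   place 160 [[-0.53, 0.83, 1.35, -0.13, 1.74, -1.72]]
```

Run:
```python
from h import *
from kin import *
sc=r.grab_frame('scene');tp=r.grab_frame('top');save(sc,'scene4')
V=[]
for p,u in((sc,(393,228)),(tp,(166,216))):
    L=sorted(r.silhouettes(p,'tin_a'),key=lambda d:np.hypot(*(np.array(d['location'])-u)))
    d=L[0];print(d['conf'],d['location']);V.append((p,d['mask'],None))
for W in(V,V[:1],V[1:]):
    o=fitbox(W,[492,273,-1.05]);print(np.round(o.x,3),round(o.fun,3))
for u in((77,170),(77,255),(20,170)):print('box top',u,np.round(atz(tp,u,0)),np.round(atz(tp,u,120)))
for u in((485,205),(500,285),(555,275)):print('box scene',u,np.round(atz(sc,u,0)),np.round(atz(sc,u,120)))
P,A=pick(492,273,-1.05,np.radians(30),28,24,-1)
for d in(0,60,130,200):
    print(d,np.round(P-d*A[:,2]),[np.round(q,2).tolist() for q in ik(P-d*A[:,2],A)])
```

```text
0.89 [392.2, 228.1]
0.55 [167.1, 219.2]
[493.009 273.943  -1.052] 0.186
[493.429 275.539  -1.006] 0.129
[493.06  274.245  -1.046] 0.05
box top (77, 170) [620. 502.   0.] [593. 452. 120.]
box top (77, 255) [411. 498.   0.] [406. 448. 120.]
box top (20, 170) [624. 644.   0.] [598. 579. 120.]
box scene (485, 205) [368. 519.   0.] [481. 454. 120.]
box scene (500, 285) [605. 512.  -0.] [683. 448. 120.]
box scene (555, 275) [561. 643.   0.] [645. 559. 120.]
0 [483. 289.   8.] [[0.83, 0.67, 1.85, -0.65, 0.91, 0.79]]
60 [468. 315.  60.] [[0.88, 0.59, 1.82, -0.59, 1.01, 0.75]]
130 [450. 345. 120.] [[0.93, 0.52, 1.77, -0.53, 1.14, 0.71]]
200 [433. 376. 181.] [[0.99, 0.46, 1.7, -0.49, 1.27, 0.68]]
```

View pics/scene4.png

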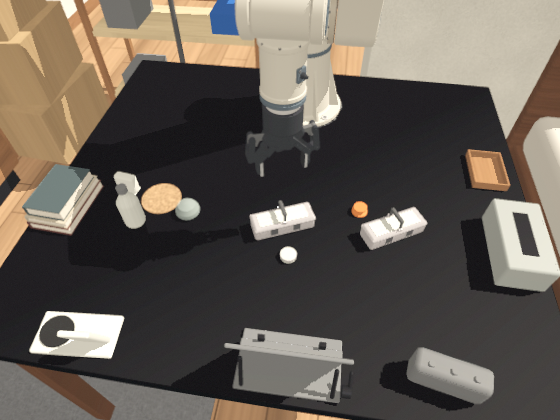

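Run:
```python
from h import *
from kin import *
P,A=pick(493,274,-1.048,np.radians(30),28,24,-1)
delta(P-130*A[:,2],R.from_matrix(A))
```

```text
turn deg [ 22.2 -24.4  82.8] shift [-89.1 331.4  58.8] clock 14.05 q [ 0.01  0.24  1.93  0.    0.98 -1.99]
```

Call:
play_rows --moves '[[[0, 0, 30], [-20, 80, 0], 1], [[0, 0, 30], [-20, 80, 0], 1], [[0, 0, 30], [-20, 80, 0], 1], [[0, 0, 30], [-20, 80, 0], 1], [[22, -24.5, 83], [-89, 331, 45], 1], [[22, -24.5, 83], [-89, 331, 45], 1], [[22, -24.5, 83], [-89, 331, 45], 1], [[22, -24.5, 83], [-89, 331, 45], 1], [[22, -24.5, 83], [-89, 331, 59], 1], [[22, -24.5, 83], [-89, 331, 59], 1], [[22, -24.5, 83], [-89, 331, 59], 1], [[22, -24.5, 83], [-89, 331, 59], 1], [[22, -24.5, 83], [-89, 331, 59], 1], [[22, -24.5, 83], [-89, 331, 59], 1], [[22, -24.5, 83], [-89, 331, 59], 1]]'

```text
clock: 15.55
eef_pos: [450.2, 346.0, 117.3]
tcp_rot: [-3.141, 0.525, 2.093]
contact_force: [-0.7, -0.2, 0.6]
opening: 1.004
```

Run:
```python
from h import *
from kin import *
s=log();w=r.grab_frame('wrist');save(w,'w5')
a,M=fk(s['qpos']);print('fk err',a-s['eef_pos'],np.abs(M-R.from_euler('xyz',s['tcp_rot']).as_matrix()).max(),np.round(s['qpos'],3))
tp=r.grab_frame('top')
for d in r.silhouettes(w,'tin_a'):
    print(d['conf'],d['location'],d['mask'].sum())
    if d['conf']>.3 and abs(d['location'][0]-280)<150:
        o=fitbox([(w,d['mask'],s)],[493,274,-1.048]);print(np.round(o.x,3),o.fun)
P,A=pick(493,274,-1.048,np.radians(30),28,24,-1)
delta(P,R.from_matrix(A),s)
print(np.round(proj(w,boxpts(493,274,-1.048),s)).tolist())
```

```text
fk err [ 1.1930083  -0.87090724 -0.00672986] 4.440892098500626e-16 [ 0.933  0.524  1.774 -0.532  1.132  0.712]
0.86 [187.3, 346.5] 3609
[493.    274.     -1.348] 1.0
0.79 [282.5, 206.6] 13248
[495.024 268.872  -1.045] 0.06584333098094564
turn deg [-0.   0.1 -0. ] shift [ -1.5   1.2 127.7] clock 15.55 q [ 0.93  0.52  1.77 -0.53  1.13  0.71]
[[240.0, 127.0], [234.0, 169.0], [326.0, 127.0], [332.0, 169.0], [253.0, 259.0], [250.0, 299.0], [312.0, 259.0], [315.0, 299.0]]
```

View pics/w5.png

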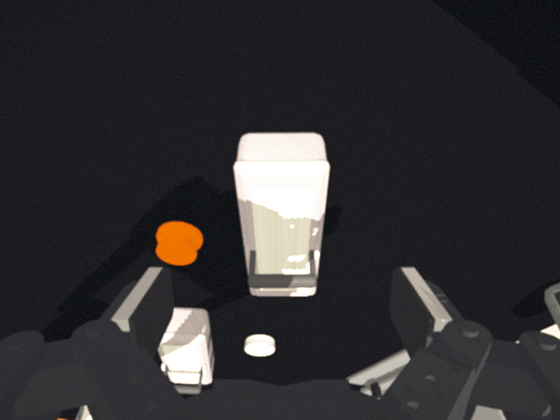

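The FK model matches the new pose exactly, q4 sign included. The wrist view shows the tin's light end at columns 235–328, row 165, centred between the fingers at about 281. I'm going in to grasp it.

Call:
play_rows --moves '[[[0, 0, 0], [-1.5, 0.5, 40], 1], [[0, 0, 0], [-1.5, 0.5, 75], 1], [[0, 0, 0], [-1.5, 0.5, 100], 1], [[0, 0, 0], [-1.5, 0.5, 115], 1], [[0, 0, 0], [-1.5, 0.5, 124], 1], [[0, 0, 0], [-1.5, 0.5, 128], 1], [[0, 0, 0], [-1.5, 0.5, 128], 0.8], [[0, 0, 0], [-1.5, 0.5, 128], 0.65], [[0, 0, 0], [-1.5, 0.5, 128], 0.3], [[0, 0, 0], [-1.5, 0.5, 128], 0.3], [[0, 0, 0], [-1.5, 0.5, 128], 0.3], [[0, 0, 0], [-1.5, 0.5, 128], 0], [[0, 0, 0], [-1.5, 0.5, 128], 0]]' --newtons 100

```text
clock: 17.0
eef_pos: [484.5, 290.0, 10.1]
tcp_rot: [3.138, 0.522, 2.091]
contact_force: [-2.0, 2.0, 5.1]
opening: 0.645
```

Run:
```python
from h import *
s=log();w=r.grab_frame('wrist');save(w,'w6');print(s['contact_force'],s['wrist_torque'],s['opening'],s['eef_pos'])
R0=R.from_euler('xyz',s['tcp_rot']);print('up in tool',R0.inv().apply([0,0,1]))
```

```text
[-1.99579536  1.97583311  5.09902286] [-0.0518136   0.40003354 -0.26208595] 0.6454267164029698 [484.54490506 290.01453683  10.08059413]
up in tool [-0.49883187  0.00329746 -0.8666925 ]
```

View pics/w6.png

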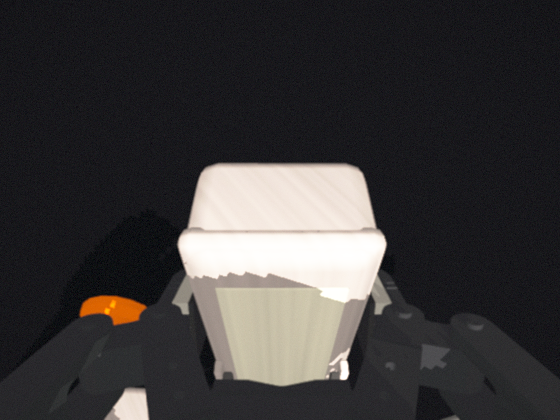

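Call:
play_rows --moves '[[[0, 0, 0], [-3, 0, -5], 0], [[0, 0, 0], [-8, 0, -14], 0], [[0, 0, 0], [-18, 0, -31], 0], [[0, 0, 0], [-30, 0, -52], 0], [[0, 0, 0], [-45, 0, -78], 0], [[0, 0, 0], [-60, 0, -104], 0], [[0, 0, 0], [-75, 0, -130], 0], [[0, 0, 0], [-75, 0, -130], 0], [[0, 0, 0], [-75, 0, -130], 0]]' --newtons 120

```text
clock: 17.95
eef_pos: [483.9, 289.8, 160.3]
tcp_rot: [3.137, 0.521, 2.091]
contact_force: [-0.4, -0.5, -6.6]
opening: 0.643
```

Run:
```python
from h import *
from kin import *
s=log();w=r.grab_frame('wrist');save(w,'w7');sc=r.grab_frame('scene');save(sc,'s7');print(s['contact_force'],s['opening'])
q0=s['qpos']
c=r.silhouettes(sc,'coaster')
for psi in(0,10,20):
  for up in(60,0):
    P,A=place(468,-318,np.radians(psi),np.radians(30),28,24,-1)
    print(psi,up,[np.round(q,2).tolist() for q in ik(P+[0,0,up],A)],np.round(P))
```

```text
[-0.43298654 -0.4862093  -6.64247049] 0.6426641801083557
0 60 [[-1.04, 0.43, 2.33, 1.85, 0.89, -1.14]] [ 481. -318.   98.]
0 0 [[-1.04, 0.59, 2.33, 1.97, 0.95, -1.34]] [ 481. -318.   98.]
10 60 [[-1.1, 0.46, 2.24, 1.59, 0.97, -1.06]] [ 481. -316.   98.]
10 0 [[-1.1, 0.61, 2.24, 1.69, 0.98, -1.23]] [ 481. -316.   98.]
20 60 [[-1.12, 0.5, 2.13, 1.38, 1.07, -0.99]] [ 481. -313.   98.]
20 0 [[-1.12, 0.63, 2.14, 1.46, 1.05, -1.14]] [ 481. -313.   98.]
```

View pics/w7.png

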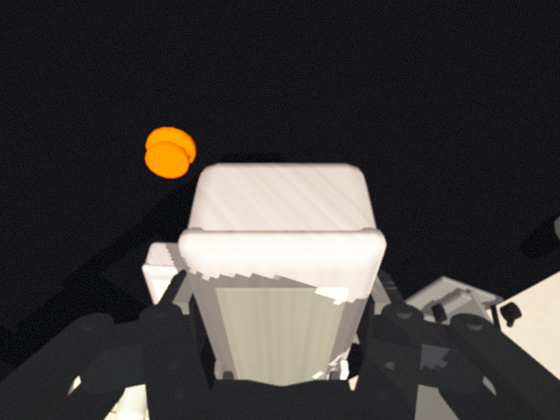

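View pics/s7.png

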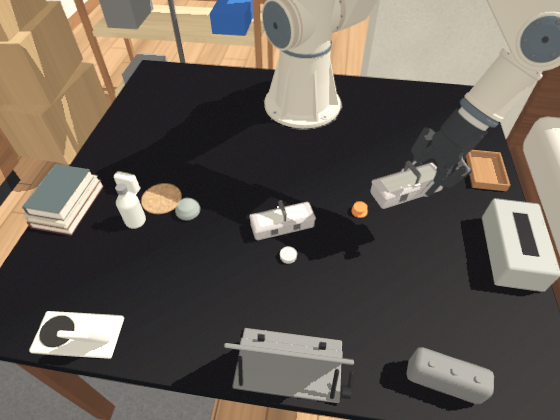

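```bash
cat > plan.py <<'E'
from h import *
from kin import *
s=r.sense();q0=np.array(s['qpos'])
P,A=place(468,-318,np.radians(10),np.radians(30),28,24,-1)
qe=ik(P+[0,0,100],A)[0]
# tin in tool frame, from pick geometry
Pp,Ap=pick(0,0,0,np.radians(30),28,24,-1)
tin=(boxpts(0,0,0)-Pp)@Ap
N=32
def rows(a,b,n,bias):
    out=[]
    for i in range(1,n+1):
        t=i/n;u=t
        q=a+(b-a)*u; q[1]-=bias*np.sin(np.pi*u)
        out.append(q)
    return out
Q=rows(q0,qe,N,0.0)
prevP,prevR=fk(q0)
T0p,T0R=np.array(s['eef_pos']),R.from_euler('xyz',s['tcp_rot'])
# correct fk lateral offset by 1.5mm along local: ignore
for i,q in enumerate(Q):
    p,M=fk(q);dr=np.degrees(R.from_matrix(prevR.T@M).magnitude());dp=np.linalg.norm(p-prevP)
    lo=(tin@M.T+p);f0,F0=fk(q0)
    print(i,np.round(p),'dr %.1f dp %.0f'%(dr,dp),'tinlow %.0f'%lo[:,2].min(),'r',np.round(np.hypot(*p[:2])),'q5 %.2f'%q[4],'| turn',np.round(np.degrees(R.from_matrix(F0.T@M).as_rotvec())).astype(int).tolist(),'shift',np.round(F0.T@(p-f0)).astype(int).tolist())
    prevP,prevR=p,M
E
python3 plan.py
```

```text
0 [479. 262. 148.] dr 5.0 dp 29 tinlow 134 r 546.0 q5 1.13 | turn [4, 3, 2] shift [-12, -17, 19]
1 [473. 239. 138.] dr 5.0 dp 26 tinlow 118 r 529.0 q5 1.13 | turn [7, 6, 3] shift [-21, -35, 37]
2 [465. 218. 129.] dr 4.9 dp 24 tinlow 104 r 514.0 q5 1.12 | turn [11, 9, 5] shift [-30, -52, 51]
3 [458. 199. 121.] dr 4.9 dp 22 tinlow 90 r 499.0 q5 1.12 | turn [13, 13, 7] shift [-37, -68, 64]
4 [450. 183. 114.] dr 4.9 dp 19 tinlow 78 r 486.0 q5 1.11 | turn [16, 16, 9] shift [-42, -82, 75]
5 [443. 168. 109.] dr 4.9 dp 17 tinlow 67 r 473.0 q5 1.11 | turn [18, 20, 12] shift [-47, -96, 84]
6 [436. 156. 104.] dr 4.9 dp 15 tinlow 57 r 463.0 q5 1.10 | turn [20, 24, 14] shift [-51, -108, 92]
7 [430. 145. 101.] dr 4.9 dp 13 tinlow 49 r 454.0 q5 1.10 | turn [22, 27, 17] shift [-55, -118, 98]
8 [425. 136.  98.] dr 4.9 dp 11 tinlow 41 r 447.0 q5 1.09 | turn [23, 31, 19] shift [-58, -127, 103]
9 [422. 128.  97.] dr 4.9 dp 9 tinlow 35 r 441.0 q5 1.09 | turn [24, 35, 22] shift [-62, -134, 107]
10 [420. 121.  96.] dr 4.9 dp 8 tinlow 30 r 437.0 q5 1.08 | turn [24, 39, 25] shift [-67, -139, 110]
11 [420. 11
[... 1473 characters left out ...]
0 q5 1.01 | turn [-8, 71, 86] shift [-312, -174, 176]
26 [ 515. -141.  168.] dr 5.5 dp 32 tinlow 72 r 534.0 q5 1.00 | turn [-11, 70, 91] shift [-340, -188, 185]
27 [ 514. -173.  175.] dr 5.5 dp 33 tinlow 79 r 543.0 q5 1.00 | turn [-15, 69, 96] shift [-367, -204, 193]
28 [ 511. -208.  181.] dr 5.6 dp 35 tinlow 85 r 551.0 q5 0.99 | turn [-19, 67, 100] shift [-395, -224, 202]
29 [ 504. -243.  187.] dr 5.6 dp 36 tinlow 92 r 560.0 q5 0.99 | turn [-23, 65, 105] shift [-422, -247, 210]
30 [ 495. -279.  193.] dr 5.7 dp 38 tinlow 99 r 568.0 q5 0.98 | turn [-27, 62, 110] shift [-448, -274, 218]
31 [ 481. -316.  199.] dr 5.7 dp 39 tinlow 105 r 576.0 q5 0.98 | turn [-31, 59, 114] shift [-472, -304, 226]
```

```bash
cat > plan2.py <<'E'
from h import *
from kin import *
import sys
N=int(sys.argv[1]);add=float(sys.argv[2]);x,y,up=map(float,sys.argv[3:6])
s=r.sense();q0=np.array(s['qpos'])
P,A=place(x,y,np.radians(10),np.radians(30),28,24,-1)
qe=ik(P+[0,0,up],A)[0]
Pp,Ap=pick(0,0,0,np.radians(30),28,24,-1)
tin=(boxpts(0,0,0)-Pp)@Ap
f0,F0=np.array(s['eef_pos']),R.from_euler('xyz',s['tcp_rot']).as_matrix()
pf=fk(q0)[0];pp,pR=f0,F0;pq=q0
for i in range(1,N+1):
    t=i/N;u=t
    p,M=fk(q0+(qe-q0)*u); p=p+(f0-pf)*(1-u)+[0,0,add*np.sin(np.pi*u)]
    S=ik(p,M);q=min(S,key=lambda v:np.abs(v-pq).sum()) if S else pq*np.nan
    lo=(tin@M.T+p)[:,2].min()
    print(np.round(p).astype(int),'dr %.1f dp %.0f dq %.2f low %.0f'%(np.degrees(R.from_matrix(pR.T@M).magnitude()),np.linalg.norm(p-pp),np.abs(q-pq).max(),lo),np.round(q,2),[np.round(np.degrees(R.from_matrix(F0.T@M).as_rotvec()),1).tolist(),np.round(F0.T@(p-f0)).astype(int).tolist(),0])
    pp,pR,pq=p,M,q
E
python3 plan2.py 30 110 468 -318 100
```

```text
[478 261 158] dr 5.3 dp 28 dq 0.07 low 145 [ 0.77  0.42  1.81 -0.48  1.15  0.54] [[4.0, 3.1, 1.7], [-18, -19, 11], 0]
[471 237 159] dr 5.3 dp 26 dq 0.07 low 139 [ 0.7   0.4   1.82 -0.41  1.17  0.49] [[7.7, 6.3, 3.5], [-34, -37, 19], 0]
[463 215 161] dr 5.3 dp 23 dq 0.07 low 135 [ 0.64  0.38  1.83 -0.33  1.18  0.43] [[11.1, 9.9, 5.5], [-48, -55, 25], 0]
[455 195 164] dr 5.2 dp 21 dq 0.07 low 132 [ 0.58  0.37  1.83 -0.26  1.2   0.38] [[14.1, 13.5, 7.7], [-61, -72, 29], 0]
[446 178 167] dr 5.2 dp 19 dq 0.07 low 129 [ 0.51  0.35  1.84 -0.2   1.22  0.33] [[16.7, 17.4, 10.0], [-71, -87, 31], 0]
[439 164 172] dr 5.2 dp 17 dq 0.07 low 128 [ 0.45  0.33  1.85 -0.13  1.23  0.28] [[19.0, 21.3, 12.5], [-81, -101, 32], 0]
[432 152 176] dr 5.2 dp 15 dq 0.07 low 127 [ 0.38  0.32  1.85 -0.06  1.25  0.24] [[20.8, 25.4, 15.2], [-90, -113, 31], 0]
[426 141 181] dr 5.2 dp 13 dq 0.06 low 126 [0.32 0.31 1.86 0.   1.26 0.2 ] [[22.3, 29.5, 18.0], [-98, -123, 30], 0]
[422 132 186] dr 5.2 dp 11 dq 0.06 low 127 [0.25 0.29 1.87 0.07 1.27 0.16] [[23.3, 33.6, 21.0], [-106, -131, 29], 0]
[420 124 192] dr 5.2 dp 10 
[... 1867 characters left out ...]
  1.06 -0.53] [[-10.1, 70.1, 89.5], [-359, -182, 135], 0]
[ 514 -164  218] dr 5.9 dp 35 dq 0.08 low 122 [-0.84  0.29  2.15  1.18  1.04 -0.6 ] [[-14.2, 68.9, 94.5], [-383, -199, 153], 0]
[ 512 -201  214] dr 5.9 dp 37 dq 0.08 low 118 [-0.9   0.31  2.17  1.26  1.02 -0.68] [[-18.4, 67.2, 99.5], [-407, -220, 171], 0]
[ 505 -238  209] dr 6.0 dp 38 dq 0.08 low 114 [-0.97  0.33  2.19  1.35  1.   -0.76] [[-22.5, 64.9, 104.5], [-431, -244, 190], 0]
[ 495 -277  204] dr 6.0 dp 40 dq 0.09 low 110 [-1.03  0.35  2.21  1.43  0.98 -0.84] [[-26.7, 62.0, 109.4], [-453, -272, 208], 0]
[ 481 -316  199] dr 6.1 dp 42 dq 0.09 low 105 [-1.1   0.37  2.22  1.52  0.98 -0.93] [[-30.7, 58.6, 114.3], [-473, -303, 226], 0]
```

Call:
play_rows --moves '[[[4, 3, 1.7], [-18, -19, 11], 0], [[7.7, 6.3, 3.5], [-34, -37, 19], 0], [[11, 10, 5.5], [-48, -55, 25], 0], [[14, 13.5, 7.7], [-61, -72, 29], 0], [[16.7, 17.4, 10], [-71, -87, 31], 0], [[19, 21.3, 12.5], [-81, -101, 32], 0], [[20.8, 25.4, 15.2], [-90, -113, 31], 0], [[22.3, 29.5, 18], [-98, -123, 30], 0], [[23.3, 33.6, 21], [-106, -131, 29], 0], [[23.9, 37.6, 24.2], [-113, -137, 27], 0], [[24.1, 41.6, 27.6], [-121, -142, 26], 0], [[23.9, 45.5, 31.2], [-130, -145, 25], 0], [[23.3, 49.3, 35], [-140, -146, 24], 0], [[22.3, 53, 38.7], [-150, -146, 25], 0], [[21, 56.2, 42.8], [-162, -145, 28], 0], [[19, 59.3, 47], [-175, -144, 31], 0], [[17, 62, 51.3], [-190, -143, 36], 0], [[14.5, 64.6, 55.8], [-207, -142, 43], 0]]'

```text
clock: 19.9
eef_pos: [459.8, 43.1, 223.3]
tcp_rot: [-2.815, -0.541, 0.999]
contact_force: [0.2, -0.1, -5.5]
opening: 0.638
```

```bash
python3 plan2.py 14 30 468 -318 100
python3 - <<'E'
from h import *
s=r.sense();print(np.round(s['qpos'],2),s['contact_force'],s['opening'])
w=r.grab_frame('wrist');save(w,'w8')
# coaster refine, top view
tp=r.grab_frame('top');sc=r.grab_frame('scene')
def disc(x,y):
    a=np.linspace(0,2*np.pi,60);return np.c_[x+52*np.cos(a),y+52*np.sin(a),0*a+5]
for nm,p,ss in(('w',w,s),('t',tp,None),('s',sc,None)):
    for d in r.silhouettes(p,'coaster'):
        if d['conf']>.3:
            o=fitbox([(p,d['mask'],ss)],[468,-318],disc);print(nm,d['conf'],d['location'],np.round(o.x,1),round(o.fun,3))
E
```

```text
[469  31 229] dr 4.7 dp 16 dq 0.06 low 136 [-0.38  0.23  2.    0.69  1.22 -0.2 ] [[-2.1, 4.0, 1.5], [-2, 11, -11], 0]
[479  17 234] dr 4.8 dp 18 dq 0.06 low 140 [-0.44  0.23  2.01  0.75  1.21 -0.24] [[-4.5, 7.7, 3.0], [-5, 24, -24], 0]
[488   0 239] dr 4.8 dp 20 dq 0.06 low 144 [-0.49  0.23  2.03  0.8   1.2  -0.29] [[-7.3, 11.3, 4.6], [-10, 37, -38], 0]
[497 -19 243] dr 4.9 dp 22 dq 0.06 low 147 [-0.55  0.23  2.04  0.86  1.19 -0.33] [[-10.4, 14.7, 6.3], [-18, 51, -52], 0]
[505 -41 246] dr 4.9 dp 23 dq 0.06 low 150 [-0.6   0.24  2.05  0.92  1.18 -0.38] [[-13.7, 17.9, 8.1], [-28, 65, -68], 0]
[512 -65 247] dr 5.0 dp 25 dq 0.06 low 151 [-0.66  0.24  2.07  0.98  1.16 -0.42] [[-17.4, 20.8, 9.9], [-41, 80, -83], 0]
[517 -91 247] dr 5.0 dp 27 dq 0.06 low 151 [-0.71  0.25  2.09  1.04  1.14 -0.47] [[-21.2, 23.4, 11.9], [-58, 94, -98], 0]
[ 520 -119  245] dr 5.1 dp 29 dq 0.06 low 149 [-0.77  0.26  2.11  1.11  1.11 -0.53] [[-25.3, 25.7, 14.0], [-78, 108, -113], 0]
[ 521 -150  242] dr 5.2 dp 30 dq 0.06 low 146 [-0.82  0.27  2.13  1.17  1.09 -0.58] [[-29.5, 27.8, 16.1], [-101, 121, -128], 0]
[ 520 -181  236] dr 5.2 dp 32 dq 0.07 low 140 [-0.88  0.29  2.14  1.24  1.07 -0.65] [[-33.8, 29.5, 18.4], [-127, 133, -142], 0]
[ 515 -214  229] dr 5.2 dp 34 dq 0.07 low 134 [-0.93  0.3   2.16  1.3   1.04 -0.71] [[-38.3, 30.9, 20.9], [-157, 143, -155], 0]
[ 507 -248  220] dr 5.3 dp 36 dq 0.07 low 125 [-0.99  0.33  2.18  1.37  1.02 -0.78] [[-42.8, 31.9, 23.5], [-189, 151, -167], 0]
[ 496 -282  210] dr 5.3 dp 37 dq 0.07 low 116 [-1.04  0.35  2.2   1.45  1.   -0.86] [[-47.3, 32.7, 26.2], [-224, 157, -179], 0]
[ 481 -316  199] dr 5.3 dp 39 dq 0.08 low 105 [-1.1   0.37  2.22  1.52  0.98 -0.93] [[-51.8, 33.1, 29.2], [-261, 160, -189], 0]
[-0.33  0.23  1.99  0.62  1.23 -0.16] [ 0.15209932 -0.07954035 -5.51480326] 0.6382650618494765
s 0.6 [160.0, 200.5] [ 471.  -316.9] 0.032
```

View pics/w8.png

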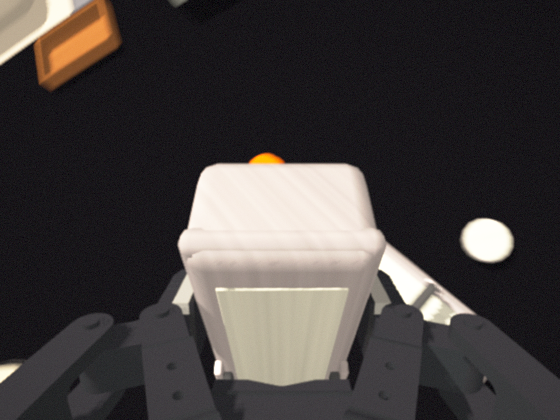

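The tin sits in the grip exactly as before, with its end face at the same pixels. I'm carrying on to above the coaster.

Call:
play_rows --moves '[[[-2, 4, 1.5], [-2, 11, -11], 0], [[-4.5, 7.7, 3], [-5, 24, -24], 0], [[-7.3, 11.3, 4.6], [-10, 37, -38], 0], [[-10.4, 14.7, 6.3], [-18, 51, -52], 0], [[-13.7, 18, 8], [-28, 65, -68], 0], [[-17.4, 20.8, 10], [-41, 80, -83], 0], [[-21.2, 23.4, 12], [-58, 94, -98], 0], [[-25.3, 25.7, 14], [-78, 108, -113], 0], [[-29.5, 27.8, 16], [-101, 121, -128], 0], [[-33.8, 29.5, 18.4], [-127, 133, -142], 0], [[-38.3, 31, 21], [-157, 143, -155], 0], [[-42.8, 32, 23.5], [-189, 151, -167], 0], [[-47.3, 32.7, 26.2], [-224, 157, -179], 0], [[-51.8, 33.1, 29.2], [-261, 160, -189], 0], [[-51.8, 33.1, 29.2], [-261, 160, -189], 0], [[-51.8, 33.1, 29.2], [-261, 160, -189], 0], [[-51.8, 33.1, 29.2], [-261, 160, -189], 0]]'

```text
clock: 21.9
eef_pos: [483.6, -312.7, 199.5]
tcp_rot: [3.141, -1.046, 0.181]
contact_force: [0.5, -0.9, -5.4]
opening: 0.643
```

Run:
```python
from h import *
from kin import *
s=log();print(np.round(s['qpos'],2),s['contact_force'],s['opening'],s['eef_pos'])
w=r.grab_frame('wrist');save(w,'w9');sc=r.grab_frame('scene');save(sc,'s9');tp=r.grab_frame('top');save(tp,'t9')
Pp,Ap=pick(0,0,0,np.radians(30),28,24,-1)
tin=(boxpts(0,0,0)-Pp)@Ap
M=R.from_euler('xyz',s['tcp_rot']).as_matrix();X=tin@M.T+s['eef_pos']
print(np.round(X).tolist());print('ctr',X.mean(0),'axis',(X[4:]-X[:4]).mean(0)/150)
for nm,p in(('s',sc),('t',tp)):
    img=p['color'][:,:,::-1].copy()
    u=proj(p,X).astype(int)
    for i,j in((0,1),(2,3),(4,5),(6,7),(0,2),(1,3),(4,6),(5,7),(0,4),(1,5),(2,6),(3,7)):cv2.line(img,tuple(map(int,u[i])),tuple(map(int,u[j])),(0,0,255),1)
    c=u.mean(0).astype(int);x0=max(0,c[0]-80);y0=max(0,c[1]-60)
    cv2.imwrite('pics/ov9%s.png'%nm,cv2.resize(img[y0:y0+130,x0:x0+170],None,fx=4,fy=4,interpolation=cv2.INTER_CUBIC));print(nm,x0,y0)
```

```text
[-1.09  0.37  2.22  1.52  0.98 -0.93] [ 0.52583995 -0.94839417 -5.37413101] 0.6432926548713895 [ 483.63594805 -312.74542973  199.47249775]
[[486.0, -284.0, 256.0], [445.0, -291.0, 256.0], [496.0, -339.0, 256.0], [455.0, -346.0, 256.0], [486.0, -284.0, 106.0], [445.0, -291.0, 106.0], [496.0, -339.0, 106.0], [455.0, -347.0, 106.0]]
ctr [ 470.3753664  -315.17809222  180.99244819] axis [-1.42502694e-03 -4.41623629e-04 -9.99998887e-01]
s 63 84
t 355 150
```

View pics/ov9s.png

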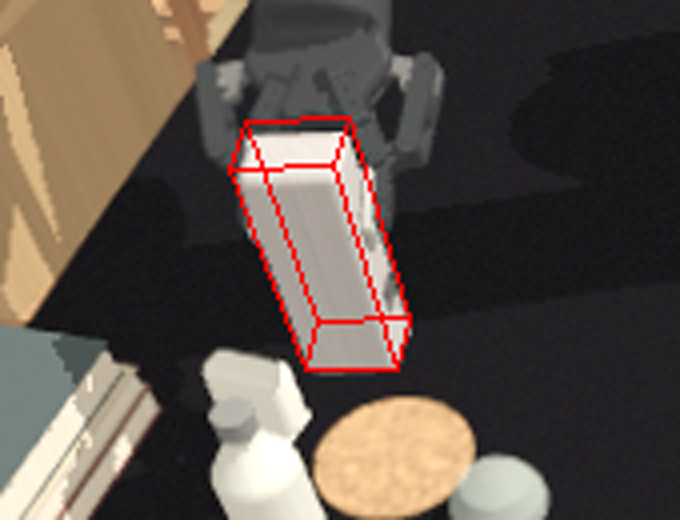

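View pics/ov9t.png

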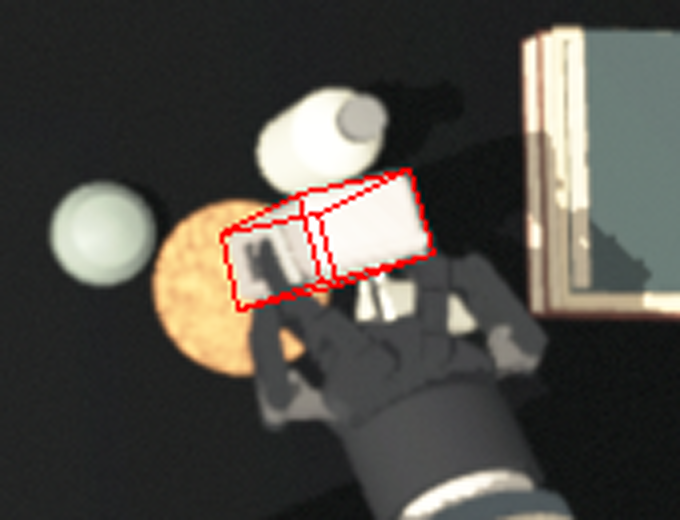

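View pics/w9.png

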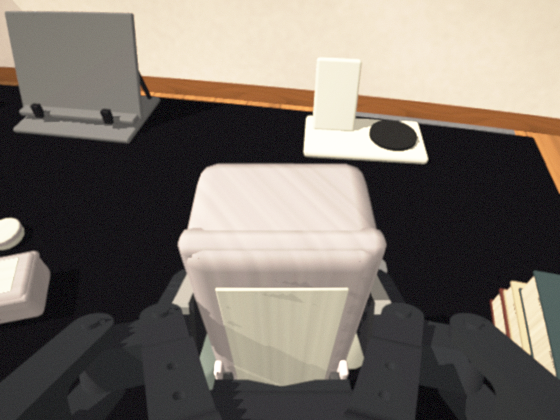

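The overlays fit in both views, so the tin is upright with its heavy end down. In the top view the coaster is left of and below the tin, partly because the tin is still raised. I'll refine the coaster centre from the early unobstructed pictures.

Run:
```python
from h import *
from kin import *
for n,(cx,cy) in(('top',(415,222)),('scene',(161,198))):
    p=r.grab_frame(n);im=cv2.imread('pics/%s0.png'%n)
    hsv=cv2.cvtColor(im,cv2.COLOR_BGR2HSV)
    m=((hsv[:,:,0]<25)&(hsv[:,:,1]>70)&(hsv[:,:,2]>80)).astype(np.uint8)
    k=np.zeros_like(m);cv2.circle(k,(cx,cy),38,1,-1);m&=k
    num,lab,st,ct=cv2.connectedComponentsWithStats(m);i=1+np.argmax(st[1:,4]);c=lab==i
    u=np.argwhere(c)[:,::-1]
    X=[];hull=cv2.convexHull(u.astype(np.int32))[:,0]
    pts=np.array([atz(p,q,5)[:2] for q in hull])
    (x,y),rad=cv2.minEnclosingCircle(pts.astype(np.float32));
    from scipy.optimize import least_squares
    o=least_squares(lambda v:np.hypot(pts[:,0]-v[0],pts[:,1]-v[1])-v[2],[x,y,52],loss='soft_l1')
    print(n,st[i],np.round([x,y,rad],1),np.round(o.x,1),np.round(np.abs(o.fun).max(),1))
P,A=place(468.5,-317.5,np.radians(10),np.radians(30),28,24,-1)
s=r.sense();P=P+[0,0,0];
for up in(10,0):delta(P+[0,0,up],R.from_matrix(A),s)
M=R.from_euler('xyz',s['tcp_rot']).as_matrix();print('up in tool',M.T@[0,0,1],'x',M.T@[1,0,0],'y',M.T@[0,1,0])
```

```text
top [ 393  200   45   44 1572] [ 467.1 -318.4   54.1] [ 467.  -318.5   53.7] 0.5
scene [141 183  41  31 991] [ 469.  -316.4   55. ] [ 469.2 -317.7   53.6] 1.7
turn deg [-0.2  0.1  0.2] shift [-79.9   1.5  44. ] clock 22.15 q [-1.09  0.37  2.22  1.52  0.98 -0.93]
turn deg [-0.2  0.1  0.2] shift [-88.6   1.5  49. ] clock 22.15 q [-1.09  0.37  2.22  1.52  0.98 -0.93]
up in tool [ 8.65451169e-01  8.48155903e-04 -5.00992569e-01] x [0.49278318 0.17885495 0.85157246] y [ 0.09032727 -0.98387509  0.15437227]
```

Call:
play_rows --moves '[[[0, 0, 0], [-1, 2.4, -2], 0], [[0, 0, 0], [-15, 2.4, 6], 0], [[0, 0, 0], [-32, 2.4, 15.5], 0], [[0, 0, 0], [-48, 2.4, 25], 0], [[0, 0, 0], [-62, 2.4, 33], 0], [[0, 0, 0], [-72, 2.4, 38.5], 0], [[0, 0, 0], [-77, 2.4, 41.5], 0], [[0, 0, 0], [-80, 2.4, 43], 0], [[0, 0, 0], [-82.7, 2.4, 44.8], 0], [[0, 0, 0], [-82.7, 2.4, 44.8], 0], [[0, 0, 0], [-82.7, 2.4, 44.8], 0]]'

```text
clock: 23.25
eef_pos: [481.4, -316.4, 106.1]
tcp_rot: [3.139, -1.046, 0.182]
contact_force: [0.0, 1.0, -6.0]
opening: 0.634
```

```bash
cat > chk.py <<'E'
from h import *
from kin import *
import sys
s=log();print(np.round(s['qpos'],2),s['contact_force'],s['opening'],s['eef_pos'])
sc=r.grab_frame('scene');tp=r.grab_frame('top')
Pp,Ap=pick(0,0,0,np.radians(30),28,24,-1)
tin=(boxpts(0,0,0)-Pp)@Ap
M=R.from_euler('xyz',s['tcp_rot']).as_matrix();X=tin@M.T+s['eef_pos']
print('ctr',X.mean(0),'low',X[:,2].min())
o=[]
for nm,p,x0,y0 in(('s',sc,90,130),('t',tp,355,160)):
    img=p['color'][:,:,::-1].copy()
    if len(sys.argv)<3:
      u=proj(p,X)
      for i,j in((0,1),(2,3),(4,5),(6,7),(0,2),(1,3),(4,6),(5,7),(0,4),(1,5),(2,6),(3,7)):cv2.line(img,tuple(map(int,u[i])),tuple(map(int,u[j])),(0,0,255),1)
    o.append(cv2.resize(img[y0:y0+100,x0:x0+130],None,fx=3,fy=3,interpolation=cv2.INTER_CUBIC))
cv2.imwrite('pics/%s.png'%sys.argv[1],np.hstack(o))
E
python3 chk.py c10
```

```text
[-1.1   0.59  2.23  1.67  0.98 -1.21] [ 0.03755814  1.02124667 -5.96757132] 0.6342255784384649 [ 481.3835473  -316.37197795  106.10169811]
ctr [ 468.13552851 -318.8058825    87.61280386] low 12.557040186178611
```

View pics/c10.png

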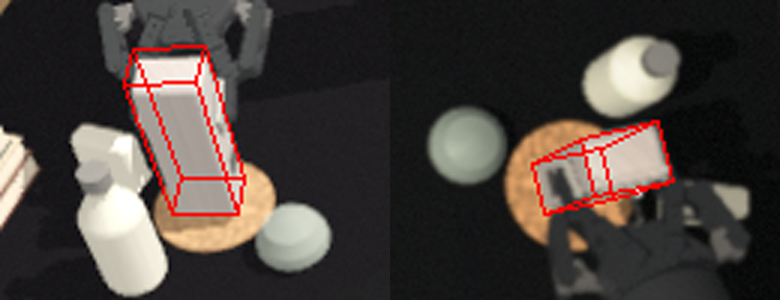

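It is still hanging free, 7–8 mm above the cork and centred in both views. I'm lowering in small steps and watching the force.

Call:
play_rows --moves '[[[0, 0, 0], [-1.3, 0, 0.75], 0], [[0, 0, 0], [-2.6, 0, 1.5], 0], [[0, 0, 0], [-3.9, 0, 2.2], 0], [[0, 0, 0], [-4.8, 0, 2.8], 0], [[0, 0, 0], [-5.6, 0, 3.2], 0], [[0, 0, 0], [-5.6, 0, 3.2], 0]]'

```text
clock: 23.95
eef_pos: [481.3, -316.3, 99.5]
tcp_rot: [3.139, -1.046, 0.182]
contact_force: [-0.2, -0.1, -6.3]
opening: 0.638
```

Call:
play_rows --moves '[[[0, 0, 0], [-0.6, 0, 0.4], 0], [[0, 0, 0], [-1.2, 0, 0.7], 0], [[0, 0, 0], [-1.2, 0, 0.7], 0]]'

```text
clock: 24.25
eef_pos: [481.6, -316.3, 99.0]
tcp_rot: [3.138, -1.048, 0.183]
contact_force: [-2.8, 0.7, 2.9]
opening: 0.639
```

The cork took the weight: Fz went from −6.3 to +2.9 N. I'm releasing.

Call:
play_rows --moves '[[[0, 0, 0], [0, 0, 0], 0.66], [[0, 0, 0], [0, 0, 0], 0.7], [[0, 0, 0], [0, 0, 0], 0.76], [[0, 0, 0], [0, 0, 0], 0.82], [[0, 0, 0], [0, 0, 0], 0.88], [[0, 0, 0], [0, 0, 0], 0.9], [[0, 0, 0], [0, 0, 0], 0.9]]' --newtons 20

```text
clock: 24.95
eef_pos: [481.6, -316.3, 99.0]
tcp_rot: [3.138, -1.048, 0.183]
contact_force: [-0.2, 0.8, 0.8]
opening: 0.901
```

```bash
python3 chk.py c11
python3 - <<'E'
from h import *
w=r.grab_frame('wrist');save(w,'w11')
E
```

```text
[-1.1   0.61  2.23  1.68  0.99 -1.23] [-0.2258884   0.77517465  0.83229235] 0.9012158510527628 [ 481.60806722 -316.34809804   99.01892004]
ctr [ 468.39778243 -318.78430827   80.50334931] low 5.431157908994891
```

View pics/c11.png

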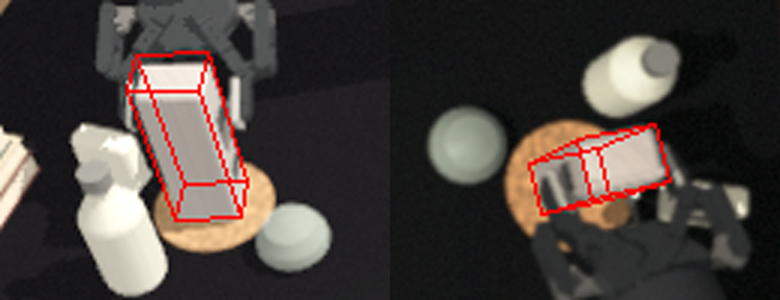

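View pics/w11.png

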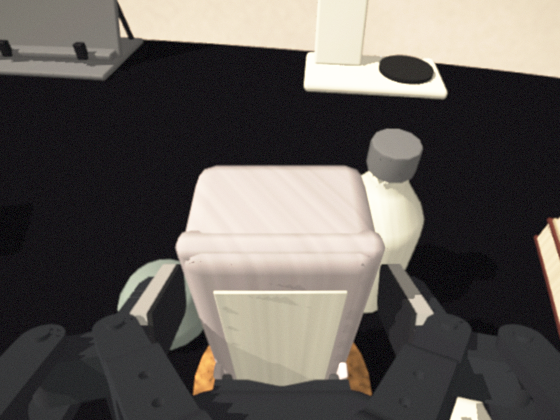

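The tin stands by itself, square in the overlay, with the fingers clear on both sides. I'm backing straight out along the tool axis.

Call:
play_rows --moves '[[[0, 0, 0], [0, 0, -8], 0.9], [[0, 0, 0], [0, 0, -20], 0.9], [[0, 0, 0], [0, 0, -40], 0.9], [[0, 0, 0], [0, 0, -65], 0.9], [[0, 0, 0], [0, 0, -95], 0.9], [[0, 0, 0], [15, 0, -120], 0.9], [[0, 0, 0], [50, 0, -140], 0.9], [[0, 0, 0], [90, 0, -160], 0.9], [[0, 0, 0], [90, 0, -160], 0.9]]'

```text
clock: 26.0
eef_pos: [389.1, -334.7, 262.2]
tcp_rot: [3.121, -1.05, 0.196]
contact_force: [0.0, 0.7, -0.2]
opening: 0.9
```

Run:
```python
from h import *
s=log();sc=r.grab_frame('scene');tp=r.grab_frame('top');w=r.grab_frame('wrist');save(w,'w12');save(sc,'s12');save(tp,'t12')
print(s['eef_pos'],s['contact_force'],s['clock'])
up=lambda x,y,yaw:boxpts(x,y,yaw,42,56,150,5)
for u,p in((150,sc),(420,tp)):
    L=[d for d in r.silhouettes(p,'tin_a') if d['conf']>.3];print([(round(d['conf'],2),d['location']) for d in L])
    d=min(L,key=lambda d:abs(d['location'][0]-u))
    o=fitbox([(p,d['mask'],None)],[468,-318,.175],up);print('standing',np.round(o.x,3),round(o.fun,3))
```

```text
[ 389.09039616 -334.7067179   262.18181568] [ 0.01901165  0.68430136 -0.20481124] 26.0
[(0.84, [153.3, 176.7]), (0.71, [279.7, 218.5])]
standing [ 4.70874e+02 -3.15903e+02  4.58000e-01] 0.103
[(0.73, [421.5, 216.5]), (0.57, [458.2, 227.7]), (0.56, [279.0, 205.7])]
standing [ 4.68859e+02 -3.14495e+02  2.26000e-01] 0.207
```

View pics/s12.png

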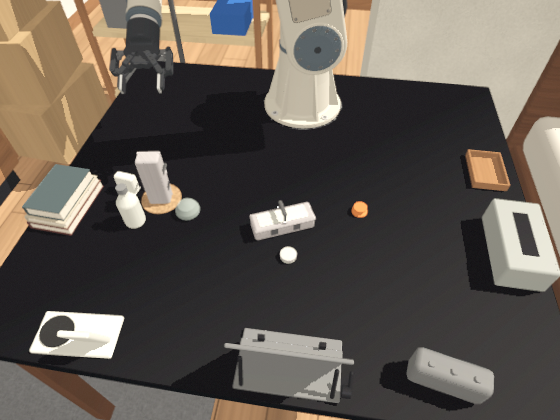

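View pics/t12.png

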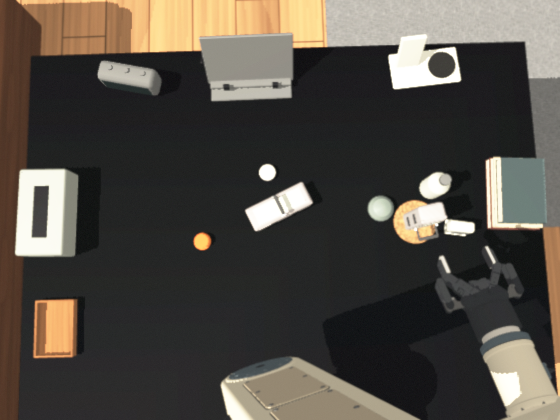

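View pics/w12.png

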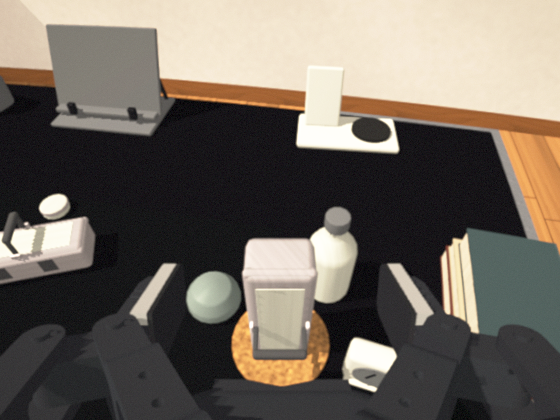

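The tin stands upright in the middle of the coaster, at (155,180) in the scene view. The bottle, gauge, paperweight, phone grip, balm tin and tin_b are at their starting pixels, and the gripper is clear. I'm handing in.

```bash
python3 -c "
from rig import r
print(r.sign_off())"
```

```text
the job is handed in; nothing more can be done
None
```

The loaded tin is tin_a. It now stands upright, heavy end down, in the middle of the coaster, and I handed the job in at about 26 s of the 72 s allowed.

**Finding the loaded tin:** I lifted both tins by their handles.
- **tin_a:** it pulled 6.3 N and hung tilted to its stop, with the end facing tin_b low.
- **tin_b:** it pulled 2.0 N and hung level.

I laid each one flat again and let go of it.

**Placing it:** I gripped tin_a anew across its sides near the light end. I turned it heavy end down and lowered it in small steps until the cork took the weight, then released it and backed away.

**Last checks:**
- **Position:** from the arm's pose at release, the tin's middle was at about (468, -319) mm, and the coaster's centre measured about (468, -318) mm. Fits to the pictures after release gave (471, -316) mm from the scene camera and (469, -314) mm from the top camera, so 2–4 mm off centre.
- **Weaker fits:** the turn angle from the scene picture, 0.46 rad, disagreed with the 0.18 rad I set and with the top view's 0.23 rad. The top view's outline fit was also loose.
- **Other things:** tin_b lies flat. The bottle, gauge, paperweight, phone grip and balm tin looked to be where they started; I compared the pictures by eye and did not re-measure them.
- **Forces:** the readings at the end of each move stayed below 10 N, and the gripper was clear of everything when I handed in.

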